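# Clear the label press, prove its limit switch by hand and shut it

### The arm

A 6-joint arm with a two-finger parallel gripper is mounted at the origin on a cart in front of the work surface, level with it; the furniture and walls round the work are solid. World frame = base frame: x ahead of the robot, y to its left, z up, the work surface at z = 0. Lengths are in mm, angles in rad, forces in N, time in s.
With the tool pointing down it reaches from about 375 to 900 mm from the base axis. Payload 3.1 kg.
Tool frame: the origin (TCP) lies midway between the tips of the shut fingers; the grasp point (between the pads) lies 19 mm behind it (arm.tcp_to_grasp is the distance from the TCP to the grasp point, in mm); z points along the fingers, y is the direction in which the jaws open and shut (so a half turn about z gives the same grasp; the last joint's range is limited). The gripper opens to 85 mm and grips with 20 to 120 N. Pads are 22 mm wide; open, the fingers measure 114 mm over their backs; the gripper's body (76 mm by 85 mm) begins 54 mm behind the grasp point. The pads swing forward as they close: fully open they stand 13 mm farther back than shut.
Start: joints at [0.943, 0.527, 1.433, -0, 1.181, -0.178], TCP at [271.699, 562.829, 231.31] pointing down, gripper open.
Joint ranges: [-3.08, 3.08], [-0.75, 2.2], [0.22, 2.44], [-1.43, 4.57], [0, 2.65], [-2.85, 2.85]. Speed limits (rad/s): [2.79, 2.79, 3.14, 3.14, 3.14, 3.14].

### API

Orientations are given as a unit quaternion [w, x, y, z].
In Python, from bench import arm gives the robot as it stands. The module is installed in compiled form; this text tells all that it offers.
- The arm moves only by the tool play_rows, never from a script. Its argument "steps" is a list of rows, each an object with "rotation": the turn, a rotation vector about the tool's x, y, z in rad, a list of three; "travel": the shift along the tool's x, y, z in mm, a list of three; "jaw": the opening, from 0 (shut) to 1 (fully open). In form: [{"rotation": [ax, ay, az], "travel": [x, y, z], "jaw": jaw}, ...]. A call has 1 to 10 rows; each row is the pose to reach, as a shift and turn from the pose commanded when the call began, along the tool's axes at that moment; what a row does not reach only later rows make up. A row lasts 1/8 s, in which the tool goes at most 62.5 mm and 10.7 degrees, less where a joint would pass 70% of its speed; a pose out of reach is approached as far as the arm can. A call with a gripper value outside its range is refused whole. The fingers move at their own pace and stop on an object; "newtons" is the grip in N (left out, the last holds). Time passes only in rows, so rows that repeat a pose let the fingers close. It gives the time, the measured TCP pose, the force and the opening at its end, in the units of the state.
- arm.sense(): the state, without advancing time (a new reading comes with each control period).
- arm.read_camera(name): name is "scene" or "top" or "wrist"; returns a dict with "image" (400x640x3 uint8, blue, green, red), "range_z" (400x640 float32, mm along the optical axis (not along the pixel's ray), 0 where there is no reading), "vfov" (degrees; the focal length in pixels is half the picture's height over the tangent of half this angle, whatever the lens; pixels are square), "cx", "cy" (the principal point, pixels), "camera_from_world" (4x4, takes a point from world to camera coordinates); the wrist camera has in their place "hand_eye" (4x4, takes a point from camera to tool coordinates, whose origin is the TCP and whose axes are the flange's). Camera axes: x right, y up, looking along -z (the intrinsics and any distortion apply to the point x, -y, -z); pixel columns grow to the right and rows downward; lengths in mm; the calibration is good to about 2 mm. A picture is of the moment at which its call begins: read the wrist's pose just before it.
- arm.sign_off(): hands the job in, once; it reports no verdict.
The state is a dict: "time_s": time; "joints": joint angles; "qvel": joint speeds; "joint_efforts": joint torques, N m; "eef_pos": TCP position; "eef_rot": TCP orientation; "force": force on the tool from outside, world axes, zero at the start; "moment": the same for the moment, N m; "grip_width": finger opening in mm.
Only numpy, scipy, OpenCV 4.12 (cv2) and the standard library are available. Lean on these libraries where they do the work, as an engineer would, in place of code of your own. Each camera call takes 0.05 s, during which the arm holds its last target.

### The job

The small label press is standing open with the stapler left on its bed. Put the stapler back in the grey desk tray, flat on its base, then check the press's limit switch while the platen is still up: push the roller arm down until the switch clicks over, without forcing the arm down onto its end stop, and let it spring all the way back. Finally lower the platen gently by its handle until the press is fully shut, and leave the other things on the counter where they are.

Things in the scene. Friction and masses are not known exactly. Their poses are not given: they have to be found in the camera images.
- press: Light-grey bench label press, fixed. Origin on the counter; +x to its back (hinge side), -x to its front (display), z up. Base x -100..160, y -90..90 mm. Bed 160 x 160 mm centred at x -5 mm, its dark-grey silicone pad's top 68 mm up. Hinge cheeks at x 84..126 mm, up to z 104. Dark limit switch body on the right (-y): x 5..55, y -154..-118, z up to 74 mm, clear flag window on it up to z 104.
- platen_hinge (a point): Middle of the platen's hinge line, 95 mm above the counter; the line runs along the press's y axis.
- platen_handle (a point): Centre of the platen's handle: black round bar, 22 mm thick, 130 mm long, parallel to the hinge line and 237 mm from it, on two thin rods 90 mm apart; 39 mm free between bar and platen edge. With the platen at angle q the line from hinge to bar stands q + 0.127 rad above level, towards the press's front (shut: bar 235 mm in front of the hinge line, 125 mm above the counter).
- platen (a joint): Upper platen, hinged at the press's back: 0 = fully shut, grows as it opens, at most 1.65 rad; starts at 1.4 to 1.55, nearly upright. A stiff hinge holds it where it is left, but low down it may sink. Over the last 0.2 rad its steel striker, on the right-hand edge, presses on the roller and holds the arm at about 0.60 rad when shut. About 5 N on the handle shuts it; its weight keeps it shut.
- switch_pivot (a point): Axis of the limit switch's roller arm, 62 mm above the counter, in the roller's plane (press x +30 mm, y -104 mm); the axis runs along the press's y axis.
- roller (a point): Centre of the white roller (20 mm diameter, 12 mm wide) at the end of the steel roller arm, 65 mm from the pivot axis. At rest the arm slants up towards the press's front, 0.70 rad above level, roller centre 104 mm above the counter; nothing is above it while the platen is up. Pushed down, it swings in an arc about the pivot.
- switch_arm (a joint): Roller arm's deflection: 0 = at rest, grows as the roller is pushed down; at angle q the arm stands 0.70 - q above level. The switch clicks over at about 0.50 rad; end stop at 0.85 rad, over 0.80 counts as forced. Its spring needs about 3 N at the roller to start and 6 N at the click, and brings the arm back to 0 when let go.
- switch_flag (a joint): Orange snap-over flag in the clear window of the switch: 0 = not tripped; it snaps to 0.7 rad when the switch clicks, and snaps back to 0 as the arm returns below about 0.15 rad.
- stapler_center (a point): Centre of the red desk stapler: 155 mm long (its x axis), base 36 mm wide, 50 mm high; the point is 25 mm above its underside, z up. Starts upright on the silicone pad, lengthwise front to back give or take 0.5 rad. Grasp across its red arm, 32 mm wide, whose sides lie 24 to 50 mm above the underside. About 0.24 kg.
- desk_tray: Grey open tray, fixed, 200 mm long (its x axis), 110 mm wide, 25 mm high, walls and floor 4 mm; origin on the counter under its centre. Inside 192 x 102 mm.
- notebook: Bystander: blue notebook, origin at the centre of its underside; leave it where it stands.
- tape_measure: Bystander: yellow tape measure, origin at the centre of its underside; leave it where it stands.
- card_terminal: Bystander: card terminal, origin at the centre of its underside; leave it where it stands.
- sanitizer: Bystander: sanitizer bottle, origin at the centre of its underside; leave it where it stands.

How it is judged (in metres and radians):
On the way, in this order (a step that is already met when the one before it is completed fails the run):
1. the stapler stands flat on its base in the desk tray, with the platen still up (x of stapler_center in the frame of desk_tray between -0.03 and 0.03 m and y of stapler_center in the frame of desk_tray between -0.04 and 0.04 m and z of stapler_center in the frame of desk_tray between 0.02 and 0.035 m and angle between stapler_center's own z axis and vertical below 0.12 rad and value of joint platen above 1 rad), for 0.3 s.
2. the roller arm is pushed down until the switch clicks over, with the platen still up (value of joint switch_flag above 0.5 rad and value of joint switch_arm above 0.4 rad and value of joint platen above 1 rad), for 0.05 s.
3. the arm is let go and has sprung back, the switch has reset, with the platen still up (value of joint switch_arm below 0.06 rad and value of joint switch_flag below 0.1 rad and value of joint platen above 1 rad), for 0.2 s.
At the end, for the whole second after the job is handed in: The platen is fully shut (within 0.03 rad) and its striker holds the roller arm down (over 0.5 rad) with the switch clicked over; the stapler stands on its base in the desk tray (within 0.12 rad of upright, centre within 30 mm lengthwise and 40 mm across of the tray's centre) (x of stapler_center in the frame of desk_tray between -0.03 and 0.03 m and y of stapler_center in the frame of desk_tray between -0.04 and 0.04 m and z of stapler_center in the frame of desk_tray between 0.02 and 0.035 m and angle between stapler_center's own z axis and vertical below 0.12 rad and value of joint platen below 0.03 rad and value of joint each of switch_flag, switch_arm above 0.5 rad); the robot touches nothing.
It fails at once if the roller arm is forced onto its end stop (over 0.80 rad) (value of joint switch_arm above 0.8 rad).
It fails at once if the platen is slammed (closing faster than 2 rad/s) (velocity of joint platen below -2 rad/s).
It fails at once if a bystander is pushed more than 40 mm away or tipped (distance of any of notebook, tape_measure, card_terminal, sanitizer from where it was at the start of the episode above 0.04 m or angle between sanitizer's own z axis and vertical above 0.5 rad).
It also fails if it takes over 72 s, if anything falls off the work surface, if the arm or the gripper's body presses on something with over 40 N, if the wrist force passes 120 N, or if a joint passes its speed limit or range.

## Working session

There is one attempt and no reset: what is moved stays moved. The work goes in short steps, Python scripts to look and compute and a tool call to move; the robot and the scene stay as the last step left them, time stands still between calls to the robot, and variables do not carry over. Pictures are saved under pics/ and viewed, and the job is handed in when it is done.

Besides the shell and the picture viewer there is one more tool, called after "Emit:" as a command line: name --argument value ..., lists and objects as JSON in quotes. play_rows: Moves the arm, as the interface text tells. Its arguments: {"type":"object","properties":{"steps":{"type":"array"},"newtons":{"type":"number"}},"required":["steps"]}

```bash
mkdir -p pics; python3 - <<'E'
from bench import arm
import cv2,numpy as np,pickle
s=arm.sense();print(s, arm.tcp_to_grasp)
for n in ("scene","top","wrist"):
    c=arm.read_camera(n);pickle.dump(c,open(f"{n}0.pkl","wb"))
    cv2.imwrite(f"pics/{n}0.png",c["image"])
    print(n,{k:v for k,v in c.items() if k not in("image","range_z")}, (c["range_z"]>0).mean())
E
```

```text
{'time_s': 0.0, 'joints': array([ 9.42483920e-01,  5.28450804e-01,  1.43391079e+00, -2.97099626e-05,
        1.18141137e+00, -1.78500102e-01]), 'qvel': array([ 7.11313882e-04,  2.41855383e-04, -6.58842546e-05, -2.16177621e-06,
        4.68465207e-04,  1.59333819e-03]), 'joint_efforts': array([ 1.22808055e-03, -4.42344689e+01, -1.78028262e+01, -1.75279033e-04,
        8.23911570e-03,  1.29294762e-05]), 'eef_pos': array([271.29585423, 562.24371413, 230.34036957]), 'eef_rot': array([-4.15310044e-04,  2.23009235e-01,  9.74815722e-01, -1.00804005e-03]), 'force': array([0.12770772, 1.03199324, 0.43186514]), 'moment': array([-0.0146576 ,  0.08037908,  0.00681331]), 'grip_width': 85.40414201204221} 18.700000000000003
scene {'vfov': 43.77282193511262, 'cx': 317.8531614767216, 'cy': 201.98431279357513, 'camera_from_world': array([[ 7.74161988e-01, -6.32878058e-01, -1.17719748e-02,
        -4.15311781e+02],
       [ 4.58471382e-01,  5.47804002e-01,  6.99796232e-01,
        -3.11069662e+02],
       [-4.36436945e-01, -5.47152756e-01,  7.14245514e-01,
        -1.65738012e+03],
       [ 0.00000000e
[... 294 characters left out ...]
  9.48011956e-03,  1.79530604e-01,
        -5.50614337e+02],
       [-1.79624663e-01,  1.02269307e-02,  9.83682058e-01,
        -1.37165179e+03],
       [ 0.00000000e+00,  0.00000000e+00,  0.00000000e+00,
         1.00000000e+00]])} 0.99601953125
wrist {'vfov': 70.98854180386361, 'cx': 316.83561615401845, 'cy': 197.71540937104814, 'hand_eye': array([[ 2.62628340e-05,  9.53950833e-01,  2.99963012e-01,
         7.59129724e+01],
       [ 9.99997860e-01,  5.95491413e-04, -1.98135198e-03,
        -4.18594223e-03],
       [-2.06873777e-03,  2.99962422e-01, -9.53948775e-01,
        -1.42890711e+02],
       [ 0.00000000e+00,  0.00000000e+00,  0.00000000e+00,
         1.00000000e+00]])} 0.99608203125
```

View pics/scene0.png

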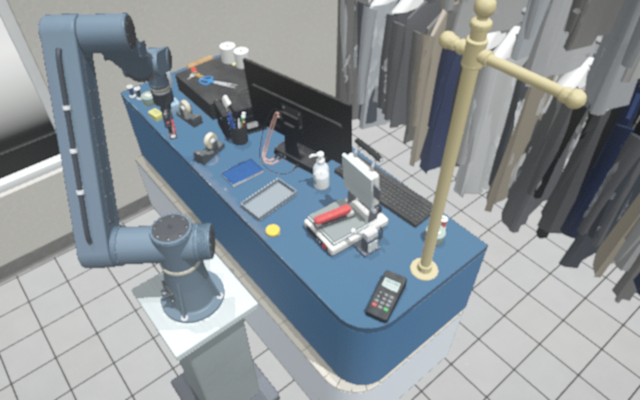

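View pics/top0.png

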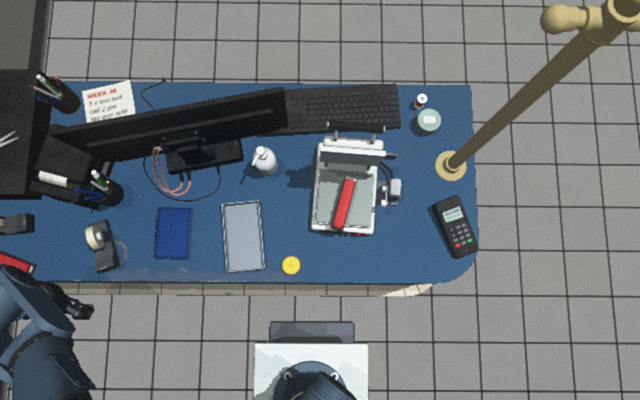

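View pics/wrist0.png

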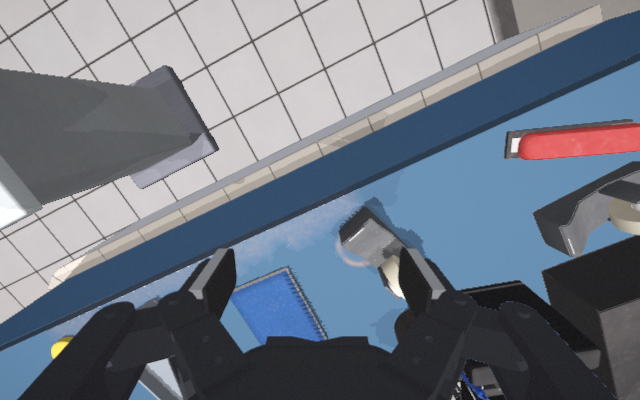

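The scene and top views show the press at about top pixel (345,185), with the red stapler (343,204) on its bed. The tray is at (243,236), the notebook at (173,232), the tape measure at (291,265), the terminal at (455,226) and the sanitizer at (264,160). The switch is to the right, at (393,190).

```bash
cat > h.py <<'E'
import numpy as np,cv2,pickle
from scipy.spatial.transform import Rotation as R
def f(c): return 200/np.tan(np.radians(c["vfov"]/2))
def Twc(c,s=None):
    if "camera_from_world" in c: return np.linalg.inv(c["camera_from_world"])
    T=np.eye(4);q=s["eef_rot"];T[:3,:3]=R.from_quat([q[1],q[2],q[3],q[0]]).as_matrix();T[:3,3]=s["eef_pos"]
    return T@c["hand_eye"]
def ray(c,u,v,T):
    d=np.stack([(np.asarray(u,float)-c["cx"])/f(c),-(np.asarray(v,float)-c["cy"])/f(c),-np.ones(np.shape(u))],-1)
    return d@T[:3,:3].T
def onz(c,u,v,z,T):
    d=ray(c,u,v,T);o=T[:3,3];return o+d*((z-o[2])/d[...,2])[...,None]
def cloud(c,T):
    v,u=np.mgrid[:400,:640];return T[:3,3]+ray(c,u,v,T)*c["range_z"][...,None]
def proj(c,P,T):
    p=(np.asarray(P,float)-T[:3,3])@T[:3,:3];return np.stack([c["cx"]+f(c)*p[...,0]/-p[...,2],c["cy"]-f(c)*p[...,1]/-p[...,2]],-1)
E
python3 - <<'E'
from h import *
for n,b in (("top",(200,110,420,290)),("scene",(220,130,420,330))):
    c=pickle.load(open(n+"0.pkl","rb"));i=c["image"][b[1]:b[3],b[0]:b[2]]
    k=min(800//i.shape[1],600//i.shape[0]);cv2.imwrite(f"pics/{n}0z.png",cv2.resize(i,None,fx=k,fy=k,interpolation=cv2.INTER_CUBIC))
c=pickle.load(open("top0.pkl","rb"));T=Twc(c);P=cloud(c,T)
hsv=cv2.cvtColor(c["image"],cv2.COLOR_BGR2HSV)
red=(((hsv[...,0]<8)|(hsv[...,0]>172))&(hsv[...,1]>120)&(hsv[...,2]>80)).astype(np.uint8)
n,l,st,ce=cv2.connectedComponentsWithStats(red)
for k in range(1,n):
    if st[k,4]>30:
        m=l==k;v,u=np.nonzero(m);w=onz(c,u,v,np.median(P[m][:,2]),T)
        r=cv2.minAreaRect(w[:,:2].astype(np.float32));print(st[k],np.median(P[m][:,2]),P[m].mean(0),r)
for p in [(243,236),(250,180),(330,180),(355,205),(391,190),(345,143),(388,155),(395,200),(173,232)]:
    print(p,P[p[1],p[0]].round(1))
E
```

```text
[333 179  22  50 553] 112.63547842378489 [528.85486097 -85.12391011 126.9693328 ] ((531.7836303710938, -86.06985473632812), (30.55489158630371, 140.4488983154297), 74.85960388183594)
[  0 253  30  20 270] 42.30106641166378 [366.48783709 812.65830541  76.42072528] ((367.76800537109375, 833.7860107421875), (93.11932373046875, 26.433454513549805), 72.59748077392578)
(243, 236) [451.6 200.6   3.4]
(250, 180) [619.2 185.6   3.3]
(330, 180) [606.7 -50.7  69.3]
(355, 205) [ 535.6 -121.8   66.3]
(391, 190) [ 571.6 -218.3  107.2]
(345, 143) [652.4 -80.  279.8]
(388, 155) [ 630.6 -189.   253.4]
(395, 200) [ 557.1 -241.1   34. ]
(173, 232) [460.6 402.9  10.9]
```

View pics/top0z.png

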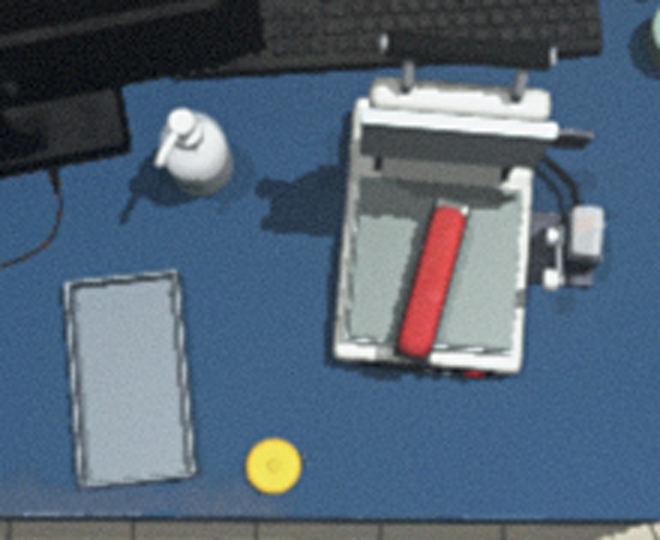

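View pics/scene0z.png

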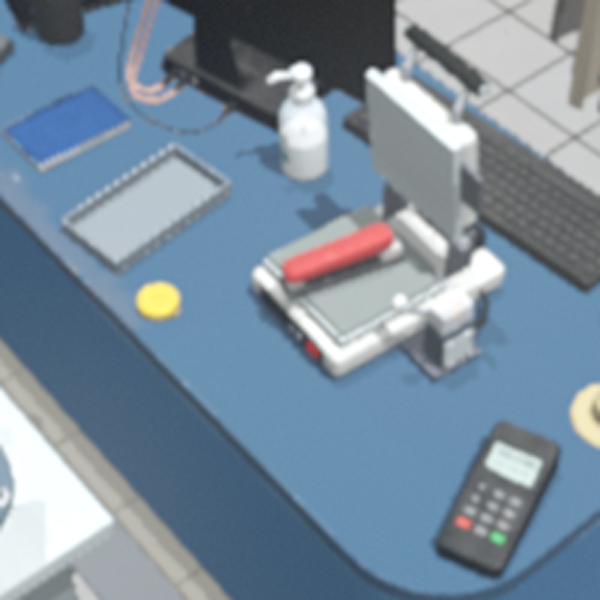

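```bash
python3 - <<'E'
from h import *
np.set_printoptions(suppress=True,precision=1)
for n in ("top","scene"):
    c=pickle.load(open(n+"0.pkl","rb"));T=Twc(c);P=cloud(c,T)
    reg=(P[...,0]>400)&(P[...,0]<800)&(P[...,1]>-260)&(P[...,1]<60)
    z=P[...,2]
    m=reg&(z>50)&(z<85)&(P[...,1]>-195)
    print(n,"bed z hist",np.histogram(z[m],bins=np.arange(50,86,3)))
    m2=(m&(z>55)&(z<78)).astype(np.uint8)
    cs,_=cv2.findContours(m2,cv2.RETR_EXTERNAL,cv2.CHAIN_APPROX_NONE);k=max(cs,key=cv2.contourArea)[:,0]
    w=onz(c,k[:,0],k[:,1],66.,T);r=cv2.minAreaRect(w[:,:2].astype(np.float32));print(r);print(cv2.boxPoints(r))
    # bright white rim
    # platen points
    m=reg&(z>130)&(z<320)&(P[...,1]<0);Q=P[m];print("platen",Q.min(0),Q.max(0),len(Q))
    # tray
    t=(P[...,0]>330)&(P[...,0]<580)&(P[...,1]>100)&(P[...,1]<300)&(z<40)
    h=cv2.cvtColor(c["image"],cv2.COLOR_BGR2HSV)
    g=(t&(h[...,1]<80)).astype(np.uint8);g=cv2.morphologyEx(g,cv2.MORPH_CLOSE,np.ones((3,3)))
    cs,_=cv2.findContours(g,cv2.RETR_EXTERNAL,cv2.CHAIN_APPROX_NONE);k=max(cs,key=cv2.contourArea)[:,0]
    for zz in (15.,25.):
        w=onz(c,k[:,0],k[:,1],zz,T);r=cv2.minAreaRect(w[:,:2].astype(np.float32));print("tray",zz,r)
E
```

```text
top bed z hist (array([ 14,  13,  53, 111, 276, 684, 855, 421,  89,  37,   8]), array([50, 53, 56, 59, 62, 65, 68, 71, 74, 77, 80, 83]))
((550.5407104492188, -92.31153106689453), (159.03614807128906, 171.09481811523438), 85.78502655029297)
[[ 459.4 -165.3]
 [ 630.  -177.9]
 [ 641.7  -19.3]
 [ 471.1   -6.7]]
platen [ 621.1 -212.4  130.3] [673.9 -18.8 319.8] 1750
tray 15.0 ((447.91400146484375, 199.79327392578125), (211.61886596679688, 114.85777282714844), 6.593914985656738)
tray 25.0 ((446.85015869140625, 198.37454223632812), (210.14251708984375, 114.05647277832031), 6.593918800354004)
scene bed z hist (array([ 39,  34,  44,  69,  88, 237, 321, 251, 110,  73,  39]), array([50, 53, 56, 59, 62, 65, 68, 71, 74, 77, 80, 83]))
((575.647216796875, -97.07486724853516), (167.25656127929688, 226.12574768066406), 85.81794738769531)
[[ 456.8 -172.2]
 [ 682.3 -188.7]
 [ 694.5  -21.9]
 [ 469.    -5.4]]
platen [ 615.6 -215.2  130. ] [674.9 -16.4 319.9] 1459
tray 15.0 ((444.0029296875, 186.1183624267578), (197.8720245361328, 240.72042846679688), 88.56436157226562)
tray 25.0 ((438.9131164550781, 177.53836059570312), (196.43978881835938, 238.97805786132812), 88.56437683105469)
```

```bash
cat >> h.py <<'E'
def down(yaw_y):
    # tool z down, tool y at world angle yaw_y (rad)
    y=np.array([np.cos(yaw_y),np.sin(yaw_y),0]);z=np.array([0,0,-1.]);return np.stack([np.cross(y,z),y,z],1)
def pose(s):
    q=s["eef_rot"];return R.from_quat([q[1],q[2],q[3],q[0]]).as_matrix(),np.array(s["eef_pos"])
def rel(s,p,Rm):
    Rc,pc=pose(s);print("travel",(Rc.T@(np.array(p)-pc)).round(1),"rot",R.from_matrix(Rc.T@Rm).as_rotvec().round(3))
E
python3 - <<'E'
from h import *
from bench import arm
s=arm.sense();rel(s,[500,-95,260],down(np.radians(75)));print(pose(s)[0])
E
```

```text
travel [-491.7 -492.7  -28.8] rot [-0.002 -0.    -0.188]
[[-9.00531233e-01  4.34790130e-01 -1.02028177e-03]
 [ 4.34791199e-01  9.00530289e-01 -1.34600317e-03]
 [ 3.33565740e-04 -1.65572743e-03 -9.99998574e-01]]
```

Emit:
play_rows --steps '[{"rotation": [0,0,-0.19],"travel": [-490,-490,-30],"jaw": 1},{"rotation": [0,0,-0.19],"travel": [-490,-490,-30],"jaw": 1},{"rotation": [0,0,-0.19],"travel": [-490,-490,-30],"jaw": 1},{"rotation": [0,0,-0.19],"travel": [-490,-490,-30],"jaw": 1},{"rotation": [0,0,-0.19],"travel": [-490,-490,-30],"jaw": 1},{"rotation": [0,0,-0.19],"travel": [-490,-490,-30],"jaw": 1},{"rotation": [0,0,-0.19],"travel": [-490,-490,-30],"jaw": 1},{"rotation": [0,0,-0.19],"travel": [-490,-490,-30],"jaw": 1},{"rotation": [0,0,-0.19],"travel": [-490,-490,-30],"jaw": 1},{"rotation": [0,0,-0.19],"travel": [-490,-490,-30],"jaw": 1}]'

```text
time_s: 1.4
eef_pos: [477.5, -28.4, 258.4]
eef_rot: [0.0, 0.13, 0.992, 0.0]
force: [1.0, 0.1, -0.1]
grip_width: 85.4
```

```bash
python3 - <<'E'
from h import *
from bench import arm
s=arm.sense();print(s["eef_pos"],s["joints"]);rel(s,[500,-95,260],down(np.radians(75)))
E
```

```text
[477.5196535  -28.43403103 258.44604507] [-2.93851907e-01  2.93784270e-01  1.75625246e+00  3.57574900e-04
  1.09137207e+00 -1.60455400e+00]
travel [-38.9 -58.5  -1.6] rot [0.    0.    0.002]
```

Emit:
play_rows --steps '[{"rotation": [0,0,0],"travel": [-10,-45,0],"jaw": 1},{"rotation": [0,0,0],"travel": [-20,-60,-20],"jaw": 1},{"rotation": [0,0,0],"travel": [-20,-60,-20],"jaw": 1},{"rotation": [0,0,0],"travel": [-20,-60,-20],"jaw": 1}]'

```text
time_s: 1.9
eef_pos: [480.3, -88.5, 277.7]
eef_rot: [-0.001, 0.129, 0.992, 0.0]
force: [-1.9, -0.0, 0.4]
grip_width: 85.6
```

```bash
python3 - <<'E'
from h import *
from bench import arm
s=arm.sense();c=arm.read_camera("wrist");pickle.dump((s,c),open("w1.pkl","wb"));cv2.imwrite("pics/w1.png",c["image"])
print(s["eef_pos"],s["joints"])
E
```

```text
[480.30194219 -88.50527357 277.68897734] [-4.11752110e-01  2.84734987e-01  1.70681089e+00  4.28884748e-04
  1.15181501e+00 -1.72332102e+00]
```

View pics/w1.png

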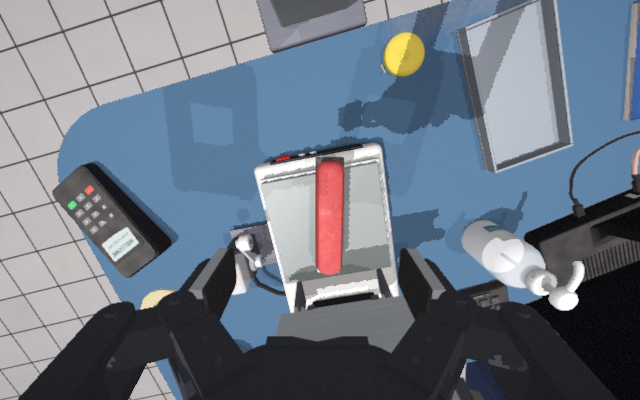

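```bash
python3 - <<'E'
from h import *
s,c=pickle.load(open("w1.pkl","rb"));T=Twc(c,s);P=cloud(c,T)
np.set_printoptions(suppress=True,precision=1)
i=c["image"][135:315,200:410];cv2.imwrite("pics/w1z.png",cv2.resize(i,None,fx=3.3,fy=3.3,interpolation=cv2.INTER_CUBIC))
h=cv2.cvtColor(c["image"],cv2.COLOR_BGR2HSV)
red=(((h[...,0]<8)|(h[...,0]>172))&(h[...,1]>120)&(h[...,2]>80)).astype(np.uint8)
n,l,st,ce=cv2.connectedComponentsWithStats(red);k=1+np.argmax(st[1:,4]);m=l==k
print("z",np.percentile(P[m][:,2],[10,50,90]))
v,u=np.nonzero(m)
for z in(110.,118.):
    w=onz(c,u,v,z,T);print("stapler",z,cv2.minAreaRect(w[:,:2].astype(np.float32)))
# tray floor
z=P[...,2]
t=((z<35)&(h[...,1]<75)&(h[...,2]>60)).astype(np.uint8);t[:,:440]=0;t[180:]=0;t[:,600:]=0
t=cv2.morphologyEx(t,cv2.MORPH_OPEN,np.ones((5,5)))
cs,_=cv2.findContours(t,cv2.RETR_EXTERNAL,cv2.CHAIN_APPROX_NONE);k=max(cs,key=cv2.contourArea)[:,0]
print(k.min(0),k.max(0))
for zz in (4.,25.):print("tray",zz,cv2.minAreaRect(onz(c,k[:,0],k[:,1],zz,T)[:,:2].astype(np.float32)))
for p in [(265,205),(375,220),(300,280),(243,243),(240,235),(243,285),(280,180)]:print(p,P[p[1],p[0]])
for nm,uv in {"FL":(383,146),"FR":(258,168)}.items(): print(nm,P[uv[1],uv[0]],onz(c,np.array(uv[0]),np.array(uv[1]),66.,T))
E
```

```text
z [106.6 111.6 116.7]
stapler 110.0 ((532.6826171875, -86.55847930908203), (31.42975425720215, 142.91554260253906), 75.08773803710938)
stapler 118.0 ((529.448486328125, -86.11556243896484), (30.62051773071289, 139.2357940673828), 75.08773040771484)
[457   0] [572 172]
tray 4.0 ((454.3734130859375, 208.5971221923828), (212.8276824951172, 129.01832580566406), 6.531835556030273)
tray 25.0 ((451.98974609375, 194.5896759033203), (202.1022186279297, 122.51644897460938), 6.531827449798584)
(265, 205) [ 508.6 -168.2   59.3]
(375, 220) [564.3 -28.9  69.1]
(300, 280) [ 628.6 -152.4   68.2]
(243, 243) [ 532.6 -194.   113.8]
(240, 235) [ 526.2 -198.8  101.7]
(243, 285) [ 594.9 -218.8  102.5]
(280, 180) [ 478.9 -136.8   66.7]
FL [482.2  13.9  -0.7] [470.3   0.7  66. ]
FR [ 460.3 -166.2   39.6] [ 456.7 -159.5   66. ]
```

View pics/w1z.png

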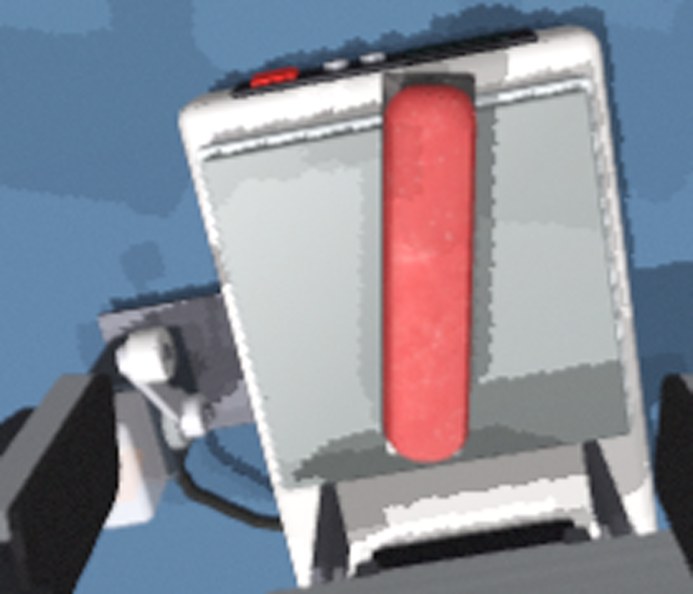

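```bash
python3 - <<'E'
from h import *
from bench import arm
s,c=pickle.load(open("w1.pkl","rb"));T=Twc(c,s)
np.set_printoptions(suppress=True,precision=1)
print("roller@104",onz(c,np.array(245.5),np.array(241.7),104.,T))
print("roller plane pivot",onz(c,np.array(200+190/3.3),np.array(135+420/3.3),66.,T))
s=arm.sense();rel(s,[530,-86,200],down(np.radians(75.1)));rel(s,[530,-86,91],down(np.radians(75.1)))
E
```

```text
roller@104 [ 535.7 -194.3  104. ]
roller plane pivot [ 586.2 -203.4   66. ]
travel [-47.8  14.8  77.4] rot [ 0. -0.  0.]
travel [-48.1  14.7 186.4] rot [ 0. -0.  0.]
```

Emit:
play_rows --steps '[{"rotation": [0,0,0],"travel": [-48,15,40],"jaw": 1},{"rotation": [0,0,0],"travel": [-48,15,85],"jaw": 1},{"rotation": [0,0,0],"travel": [-48,15,130],"jaw": 1},{"rotation": [0,0,0],"travel": [-48,15,160],"jaw": 1},{"rotation": [0,0,0],"travel": [-48,15,178],"jaw": 1},{"rotation": [0,0,0],"travel": [-48,15,186],"jaw": 1},{"rotation": [0,0,0],"travel": [-48,15,186],"jaw": 1}]'

```text
time_s: 2.82
eef_pos: [531.0, -86.5, 91.9]
eef_rot: [-0.001, 0.129, 0.992, 0.0]
force: [-0.1, 0.2, 0.1]
grip_width: 85.4
```

```bash
python3 - <<'E'
from h import *
from bench import arm
s=arm.sense();c=arm.read_camera("wrist");cv2.imwrite("pics/w2.png",c["image"])
print(s["eef_pos"],s["force"])
E
```

```text
[530.97591375 -86.48636986  91.94386212] [-0.12133205  0.17403734  0.12597392]
```

View pics/w2.png

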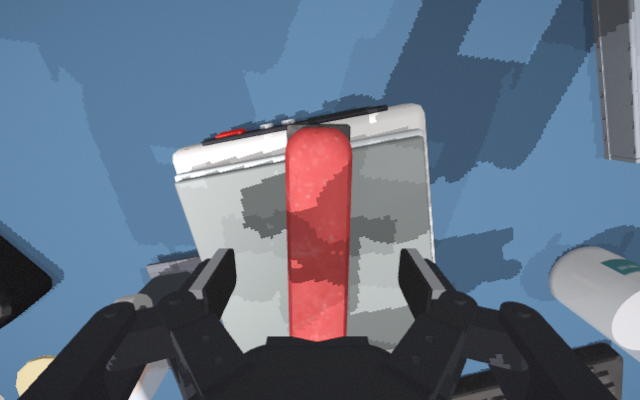

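The stapler lies centred between the fingers, its red arm at columns 288–350.

Emit:
play_rows --newtons 45 --steps '[{"rotation": [0,0,0],"travel": [0,0,0],"jaw": 0.2},{"rotation": [0,0,0],"travel": [0,0,0],"jaw": 0.2},{"rotation": [0,0,0],"travel": [0,0,0],"jaw": 0.2},{"rotation": [0,0,0],"travel": [0,0,0],"jaw": 0.2},{"rotation": [0,0,0],"travel": [0,0,0],"jaw": 0.2},{"rotation": [0,0,0],"travel": [0,0,-20],"jaw": 0.2},{"rotation": [0,0,0],"travel": [0,0,-40],"jaw": 0.2},{"rotation": [0,0,0],"travel": [0,0,-40],"jaw": 0.2}]'

```text
time_s: 3.88
eef_pos: [532.0, -87.7, 133.0]
eef_rot: [0.001, 0.13, 0.992, -0.0]
force: [-0.2, -0.1, -3.3]
grip_width: 31.3
```

```bash
python3 - <<'E'
from h import *
from bench import arm
s=arm.sense();c=arm.read_camera("wrist");cv2.imwrite("pics/w3.png",c["image"])
print(s["eef_pos"],s["force"],s["grip_width"])
rel(s,[449,197,180],down(np.radians(75.1+15+6.5)))
rel(s,[449,197,30],down(np.radians(75.1+15+6.5)))
E
```

```text
[531.99693755 -87.67170534 133.04851441] [-0.15808627 -0.09558247 -3.25746535] 31.283589257660353
travel [153.2 253.8 -47.4] rot [-0.001  0.002 -0.375]
travel [153.6 253.8 102.6] rot [-0.001  0.002 -0.375]
```

View pics/w3.png

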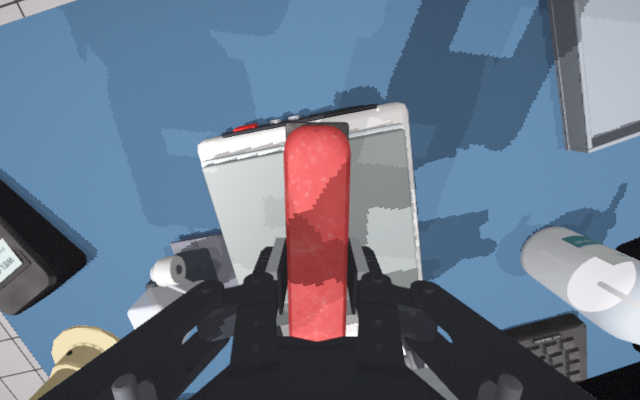

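Emit:
play_rows --steps '[{"rotation": [0,0,0],"travel": [0,0,-45],"jaw": 0.2},{"rotation": [0,0,-0.1],"travel": [25,40,-47],"jaw": 0.2},{"rotation": [0,0,-0.2],"travel": [52,85,-47],"jaw": 0.2},{"rotation": [0,0,-0.3],"travel": [80,133,-47],"jaw": 0.2},{"rotation": [0,0,-0.375],"travel": [108,180,-47],"jaw": 0.2},{"rotation": [0,0,-0.375],"travel": [134,222,-47],"jaw": 0.2},{"rotation": [0,0,-0.375],"travel": [149,246,-47],"jaw": 0.2},{"rotation": [0,0,-0.375],"travel": [153,254,-47],"jaw": 0.2},{"rotation": [0,0,-0.375],"travel": [153,254,-47],"jaw": 0.2}]'

```text
time_s: 5.05
eef_pos: [448.4, 197.3, 178.6]
eef_rot: [-0.001, -0.058, 0.998, -0.0]
force: [0.2, -0.1, -2.8]
grip_width: 30.9
```

```bash
python3 - <<'E'
from h import *
from bench import arm
s=arm.sense();c=arm.read_camera("wrist");pickle.dump((s,c),open("w4.pkl","wb"));cv2.imwrite("pics/w4.png",c["image"])
print(s["eef_pos"],s["force"],s["grip_width"])
c=arm.read_camera("scene");pickle.dump(c,open("scene1.pkl","wb"));i=c["image"][60:340,160:440];cv2.imwrite("pics/s1.png",cv2.resize(i,None,fx=2.1,fy=2.1,interpolation=cv2.INTER_CUBIC))
E
```

```text
[448.4358073  197.33332842 178.57811713] [ 0.22162545 -0.13878449 -2.8044114 ] 30.908553972838494
```

View pics/w4.png

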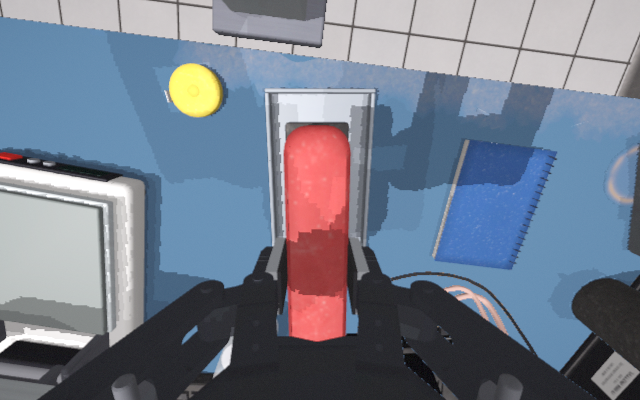

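View pics/s1.png

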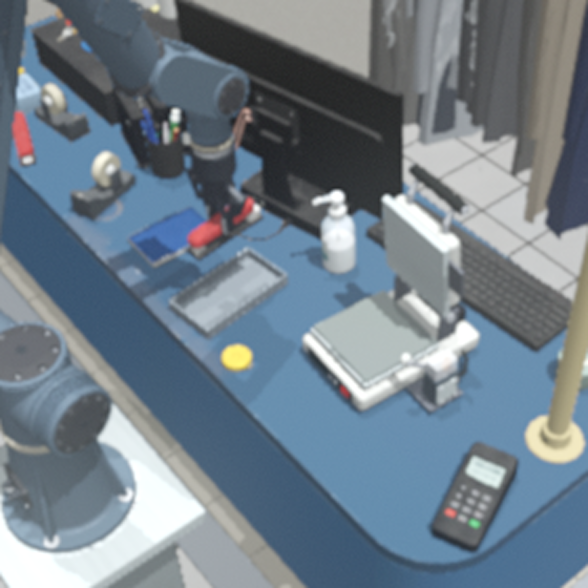

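```bash
python3 - <<'E'
from h import *
np.set_printoptions(suppress=True,precision=1)
s,c=pickle.load(open("w4.pkl","rb"));T=Twc(c,s)
a=onz(c,np.array([265,376]),np.array([89,89]),25.,T);print(a, a[1]-a[0])
b=onz(c,np.array([271,369.5]),np.array([200,200]),25.,T);print(b)
d=a[1]-a[0];ax=np.array([d[1],-d[0]])/np.hypot(d[0],d[1]);print("axis",ax,np.degrees(np.arctan2(ax[1],ax[0])))
print("centre",a.mean(0)[:2]+100*ax, a.mean(0)[:2]-b.mean(0)[:2])
E
```

```text
[[359.8 135.4  25. ]
 [347.  244.4  25. ]] [-12.7 108.9  -0. ]
[[474.2 149.1  25. ]
 [461.5 257.8  25. ]]
axis [1.  0.1] 6.6679045759258795
centre [452.7 201.5] [-114.5  -13.5]
```

```bash
python3 - <<'E'
from h import *
from bench import arm
rel(arm.sense(),[452.5,201.5,28.5],down(np.radians(96.6)))
E
```

```text
travel [ -4.1   4.6 150.4] rot [-0.001 -0.001 -0.001]
```

Emit:
play_rows --steps '[{"rotation": [0,0,0],"travel": [-4,4.5,40],"jaw": 0.2},{"rotation": [0,0,0],"travel": [-4,4.5,85],"jaw": 0.2},{"rotation": [0,0,0],"travel": [-4,4.5,120],"jaw": 0.2},{"rotation": [0,0,0],"travel": [-4,4.5,138],"jaw": 0.2},{"rotation": [0,0,0],"travel": [-4,4.5,145],"jaw": 0.2},{"rotation": [0,0,0],"travel": [-4,4.5,149],"jaw": 0.2},{"rotation": [0,0,0],"travel": [-4,4.5,150],"jaw": 0.2},{"rotation": [0,0,0],"travel": [-4,4.5,150],"jaw": 0.2}]'

```text
time_s: 6.15
eef_pos: [452.7, 202.4, 30.0]
eef_rot: [0.001, -0.058, 0.998, 0.0]
force: [-0.1, 0.4, -1.9]
grip_width: 31.3
```

```bash
python3 - <<'E'
from bench import arm
s=arm.sense();print(s["eef_pos"],s["force"],s["grip_width"])
E
```

```text
[452.73899811 202.39845684  29.97475907] [-0.05015221  0.42636514 -1.92972109] 31.280083678230362
```

Emit:
play_rows --steps '[{"rotation": [0,0,0],"travel": [0,0,1],"jaw": 0.2},{"rotation": [0,0,0],"travel": [0,0,1],"jaw": 0.5},{"rotation": [0,0,0],"travel": [0,0,1],"jaw": 0.6},{"rotation": [0,0,0],"travel": [0,0,1],"jaw": 0.6},{"rotation": [0,0,0],"travel": [0,0,-20],"jaw": 0.6},{"rotation": [0,0,0],"travel": [0,0,-60],"jaw": 0.6},{"rotation": [0,0,0],"travel": [0,0,-110],"jaw": 0.6},{"rotation": [0,0,0],"travel": [0,0,-160],"jaw": 0.3},{"rotation": [0,0,0],"travel": [0,0,-190],"jaw": 0},{"rotation": [0,0,0],"travel": [0,0,-190],"jaw": 0}]'

```text
time_s: 7.4
eef_pos: [453.7, 202.7, 221.8]
eef_rot: [0.003, -0.058, 0.998, 0.0]
force: [-0.0, 0.9, 0.1]
grip_width: -0.2
```

```bash
python3 - <<'E'
from h import *
from bench import arm
np.set_printoptions(suppress=True,precision=2)
s=arm.sense();c=arm.read_camera("wrist");cv2.imwrite("pics/w5.png",c["image"]);T=Twc(c,s);P=cloud(c,T)
print(s["eef_pos"],s["force"],s["grip_width"])
h=cv2.cvtColor(c["image"],cv2.COLOR_BGR2HSV)
red=(((h[...,0]<8)|(h[...,0]>172))&(h[...,1]>120)&(h[...,2]>80)).astype(np.uint8)
n,l,st,ce=cv2.connectedComponentsWithStats(red);k=1+np.argmax(st[1:,4]);m=l==k
v,u=np.nonzero(m);print(np.percentile(P[m][:,2],[10,50,90]))
print(cv2.minAreaRect(onz(c,u,v,48.,T)[:,:2].astype(np.float32)))
c=arm.read_camera("scene");pickle.dump(c,open("scene2.pkl","wb"));i=c["image"][130:330,230:430];cv2.imwrite("pics/s2.png",cv2.resize(i,None,fx=3,fy=3,interpolation=cv2.INTER_CUBIC))
c=arm.read_camera("top");pickle.dump(c,open("top2.pkl","wb"))
E
```

```text
[453.71 202.73 221.76] [-0.03  0.92  0.05] -0.18220077602556178
[43.2  47.97 52.86]
((453.4413146972656, 202.89755249023438), (139.50389099121094, 30.563373565673828), 6.7624711990356445)
```

View pics/w5.png

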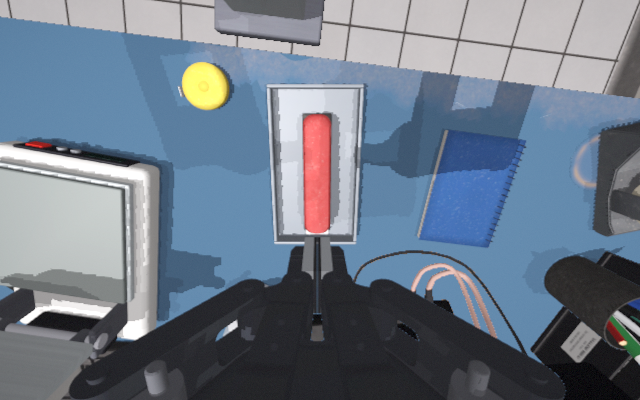

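View pics/s2.png

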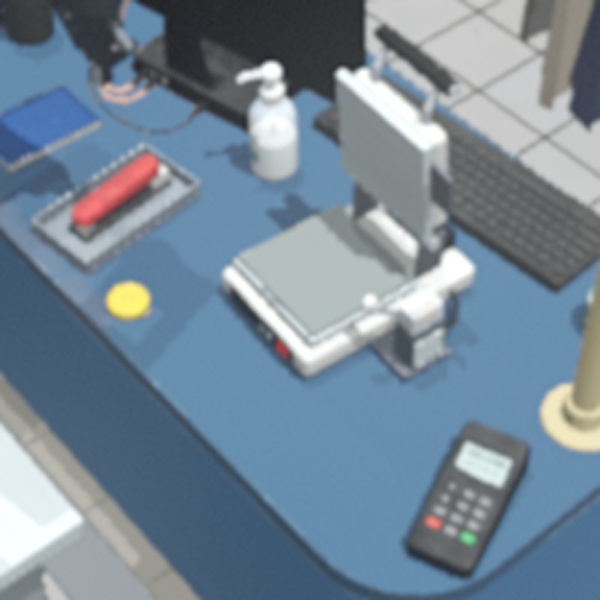

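```bash
python3 - <<'E'
from h import *
np.set_printoptions(suppress=True,precision=1)
c=pickle.load(open("scene2.pkl","rb"));T=Twc(c)
print("roller scene@104",onz(c,np.array(353.2),np.array(230.),104.,T))
g=c["image"][200:260,330:390];cv2.imwrite("pics/s2r.png",cv2.resize(g,None,fx=9,fy=9,interpolation=cv2.INTER_CUBIC))
c=pickle.load(open("top2.pkl","rb"));T=Twc(c)
g=c["image"][120:250,300:410];cv2.imwrite("pics/t2r.png",cv2.resize(g,None,fx=4.5,fy=4.5,interpolation=cv2.INTER_CUBIC))
E
```

```text
roller scene@104 [ 538.5 -191.7  104. ]
```

View pics/s2r.png

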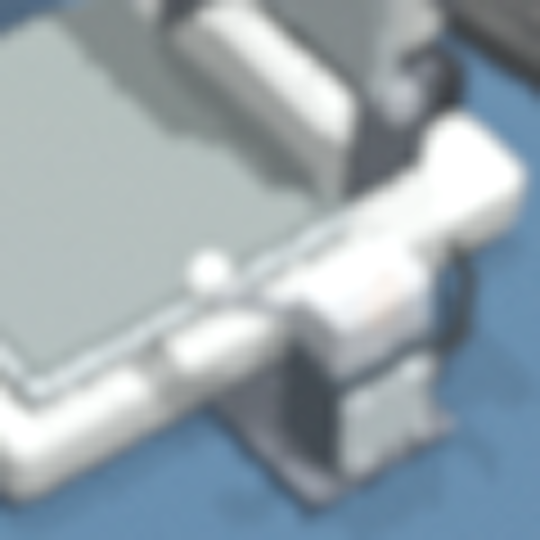

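View pics/t2r.png

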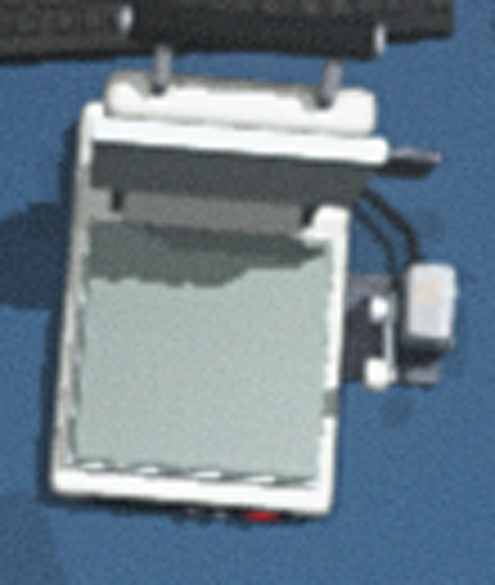

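```bash
python3 - <<'E'
from h import *
np.set_printoptions(suppress=True,precision=1)
c=pickle.load(open("top2.pkl","rb"));T=Twc(c)
px=lambda a,b:(np.array(300+a/4.5-.4),np.array(120+b/4.5-.4))
print("roller top",onz(c,*px(378,373),104.,T))
print("pivot-boss top",onz(c,*px(378,307),66.,T))
for n,p in {"padFL":(78,465),"padFR":(318,482),"baseFL":(52,490),"baseFR":(330,512),"padBR":(330,240)}.items():print(n,onz(c,*px(*p),68.,T))
for n,p in {"hL":(127,18),"hR":(380,42)}.items():print(n,onz(c,*px(*p),330.,T))
cs=pickle.load(open("scene2.pkl","rb"));Ts=Twc(cs)
# handle ends triangulation from scene0 zoom (3x of 220,130): ends
def tri(c1,p1,T1,c2,p2,T2):
    d1=ray(c1,np.array(p1[0]),np.array(p1[1]),T1);d2=ray(c2,np.array(p2[0]),np.array(p2[1]),T2)
    d1/=np.linalg.norm(d1);d2/=np.linalg.norm(d2)
    A=np.stack([d1,-d2],1);t=np.linalg.lstsq(A,T2[:3,3]-T1[:3,3],rcond=None)[0]
    a=T1[:3,3]+d1*t[0];b=T2[:3,3]+d2*t[1];return (a+b)/2,np.linalg.norm(a-b)
pz=lambda a,b:(230+a/3-.3,130+b/3-.3)
print("roller",tri(c,px(378,373),T,cs,(353.0,230.),Ts))
print("hL",tri(c,px(127,18),T,cs,pz(383,33),Ts));print("hR",tri(c,px(380,42),T,cs,pz(450,83),Ts))
E
```

```text
roller top [ 536.8 -197.7  104. ]
pivot-boss top [ 586.2 -203.8   66. ]
padFL [483.2 -14.4  68. ]
padFR [ 473.9 -164.2   68. ]
baseFL [467.3   1.6  68. ]
baseFR [ 455.1 -171.5   68. ]
padBR [ 629.  -173.6   68. ]
hL [684.2 -36.2 330. ]
hR [ 672.6 -168.9  330. ]
roller (array([ 534.6, -196.1,  111.2]), np.float64(2.1435061740080465))
hL (array([686.5, -36.4, 323.3]), np.float64(0.02591018710895138))
hR (array([ 666.2, -166. ,  345. ]), np.float64(2.7938995276682657))
```

```bash
python3 - <<'E'
from h import *
from bench import arm
rel(arm.sense(),[527,-194.5,170],down(np.radians(86)))
E
```

```text
travel [ -29.8 -402.7   48.3] rot [-0.    -0.002  0.185]
```

Emit:
play_rows --steps '[{"rotation": [0,0,0.02],"travel": [-3,-40,2],"jaw": 0},{"rotation": [0,0,0.05],"travel": [-7,-95,5],"jaw": 0},{"rotation": [0,0,0.08],"travel": [-11,-155,10],"jaw": 0},{"rotation": [0,0,0.11],"travel": [-16,-215,18],"jaw": 0},{"rotation": [0,0,0.14],"travel": [-20,-275,28],"jaw": 0},{"rotation": [0,0,0.17],"travel": [-24,-330,38],"jaw": 0},{"rotation": [0,0,0.185],"travel": [-28,-375,45],"jaw": 0},{"rotation": [0,0,0.185],"travel": [-30,-400,48],"jaw": 0},{"rotation": [0,0,0.185],"travel": [-30,-403,48],"jaw": 0},{"rotation": [0,0,0.185],"travel": [-30,-403,48],"jaw": 0}]'

```text
time_s: 8.8
eef_pos: [527.6, -192.9, 170.9]
eef_rot: [-0.001, 0.034, 0.999, 0.001]
force: [-0.2, 0.4, -0.1]
grip_width: 0.1
```

```bash
python3 - <<'E'
from h import *
from bench import arm
s=arm.sense();c=arm.read_camera("wrist");pickle.dump((s,c),open("w6.pkl","wb"));cv2.imwrite("pics/w6.png",c["image"])
print(s["eef_pos"],s["force"],s["joints"])
rel(s,[527,-194.5,118],down(np.radians(86)))
c=arm.read_camera("scene");i=c["image"][130:330,230:430];cv2.imwrite("pics/s6.png",cv2.resize(i,None,fx=3,fy=3,interpolation=cv2.INTER_CUBIC))
E
```

```text
[ 527.62896239 -192.9139214   170.90776501] [-0.22361015  0.44744499 -0.10338357] [-5.49704153e-01  5.22553015e-01  1.65126960e+00  6.46183099e-04
  9.70085235e-01 -2.05187769e+00]
travel [ 0.4 -1.7 52.9] rot [ 0.002 -0.002  0.001]
```

View pics/w6.png

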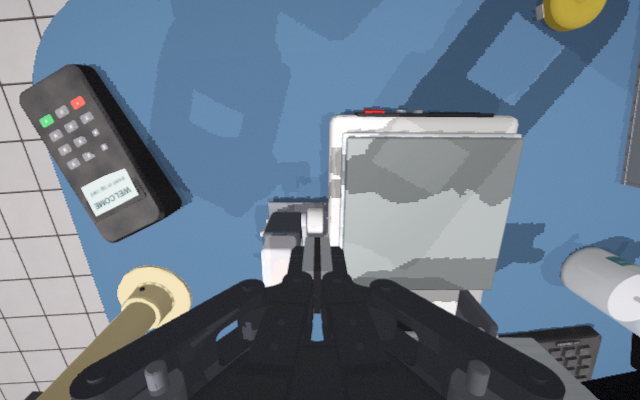

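View pics/s6.png

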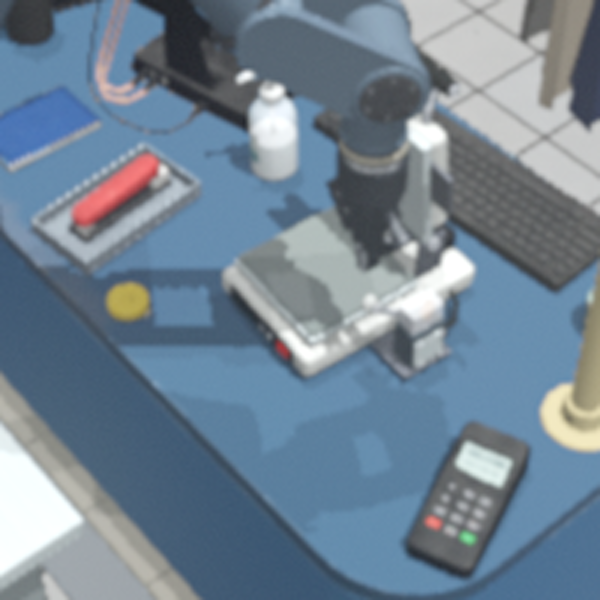

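```bash
python3 - <<'E'
from h import *
s,c=pickle.load(open("w6.pkl","rb"));T=Twc(c,s);P=cloud(c,T)
print(onz(c,np.array(316),np.array(220),107.,T), np.median(P[212:228,308:324].reshape(-1,3),0))
i=c["image"][180:300,250:390];cv2.imwrite("pics/w6z.png",cv2.resize(i,None,fx=5,fy=5,interpolation=cv2.INTER_CUBIC))
E
```

```text
[ 535.21660041 -193.91015813  107.        ] [ 532.66779983 -194.14343686  112.75027856]
```

View pics/w6z.png

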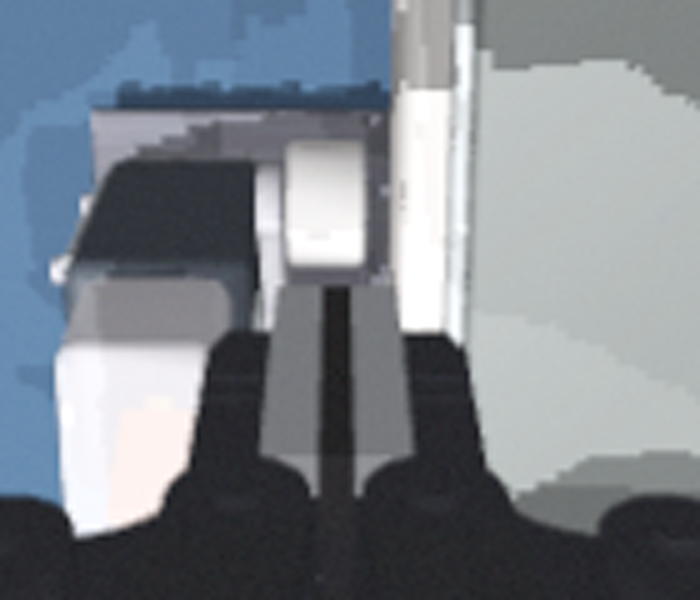

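Emit:
play_rows --steps '[{"rotation": [0,0,0],"travel": [0,-1.5,20],"jaw": 0},{"rotation": [0,0,0],"travel": [0,-1.5,40],"jaw": 0},{"rotation": [0,0,0],"travel": [0,-1.5,55],"jaw": 0},{"rotation": [0,0,0],"travel": [0,-1.5,63],"jaw": 0},{"rotation": [0,0,0],"travel": [0,-1.5,70],"jaw": 0},{"rotation": [0,0,0],"travel": [0,-1.5,75],"jaw": 0},{"rotation": [0,0,0],"travel": [0,-1.5,75],"jaw": 0}]'

```text
time_s: 9.78
eef_pos: [528.2, -195.4, 96.5]
eef_rot: [-0.0, 0.035, 0.999, 0.0]
force: [0.2, 3.6, 4.9]
grip_width: 0.2
```

```bash
python3 - <<'E'
from h import *
from bench import arm
s=arm.sense();c=arm.read_camera("wrist");pickle.dump((s,c),open("w7.pkl","wb"))
i=c["image"][180:300,250:390];cv2.imwrite("pics/w7z.png",cv2.resize(i,None,fx=5,fy=5,interpolation=cv2.INTER_CUBIC))
print(s["eef_pos"],s["force"])
c=arm.read_camera("scene");i=c["image"][200:260,330:390];cv2.imwrite("pics/s7.png",cv2.resize(i,None,fx=9,fy=9,interpolation=cv2.INTER_CUBIC))
E
```

```text
[ 528.20935337 -195.38598801   96.45534824] [0.23306285 3.55541216 4.92517479]
```

View pics/w7z.png

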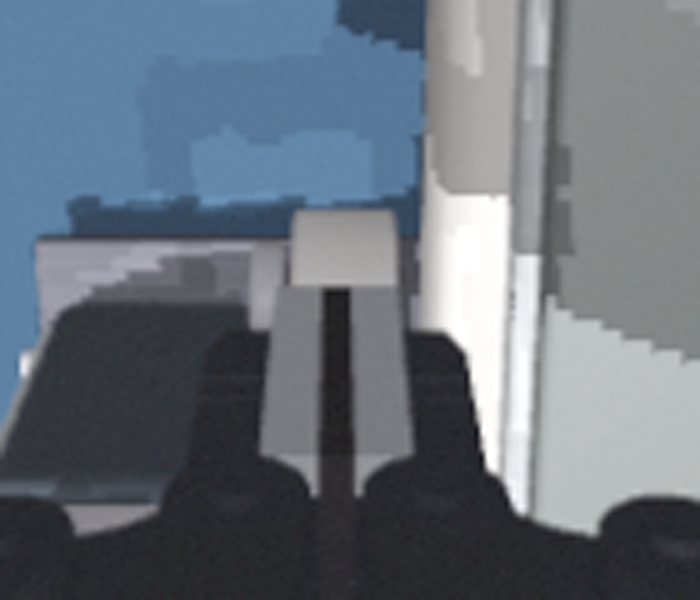

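View pics/s7.png

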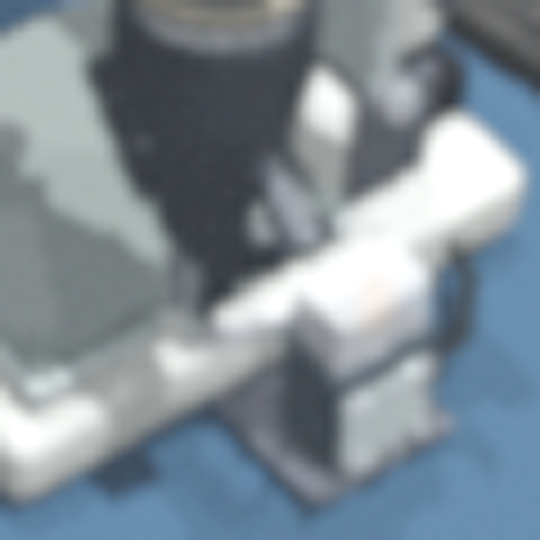

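Emit:
play_rows --steps '[{"rotation": [0,0,0],"travel": [0,0.5,5],"jaw": 0},{"rotation": [0,0,0],"travel": [0,1,10],"jaw": 0},{"rotation": [0,0,0],"travel": [0,1,14],"jaw": 0},{"rotation": [0,0,0],"travel": [0,1,17],"jaw": 0},{"rotation": [0,0,0],"travel": [0,1,17],"jaw": 0}]'

```text
time_s: 10.5
eef_pos: [529.1, -195.8, 79.8]
eef_rot: [0.001, 0.035, 0.999, -0.001]
force: [0.5, 2.8, 5.1]
grip_width: 0.0
```

```bash
python3 - <<'E'
from h import *
from bench import arm
s=arm.sense();c=arm.read_camera("wrist")
i=c["image"][180:320,220:390];cv2.imwrite("pics/w8z.png",cv2.resize(i,None,fx=4,fy=4,interpolation=cv2.INTER_CUBIC))
print(s["eef_pos"],s["force"])
c=arm.read_camera("scene");i=c["image"][200:260,330:390];cv2.imwrite("pics/s8.png",cv2.resize(i,None,fx=9,fy=9,interpolation=cv2.INTER_CUBIC))
c=arm.read_camera("top");i=c["image"][160:230,350:420];cv2.imwrite("pics/t8.png",cv2.resize(i,None,fx=8,fy=8,interpolation=cv2.INTER_CUBIC))
E
```

```text
[ 529.08445497 -195.7957171    79.78319294] [0.49854597 2.76819067 5.12991041]
```

View pics/w8z.png

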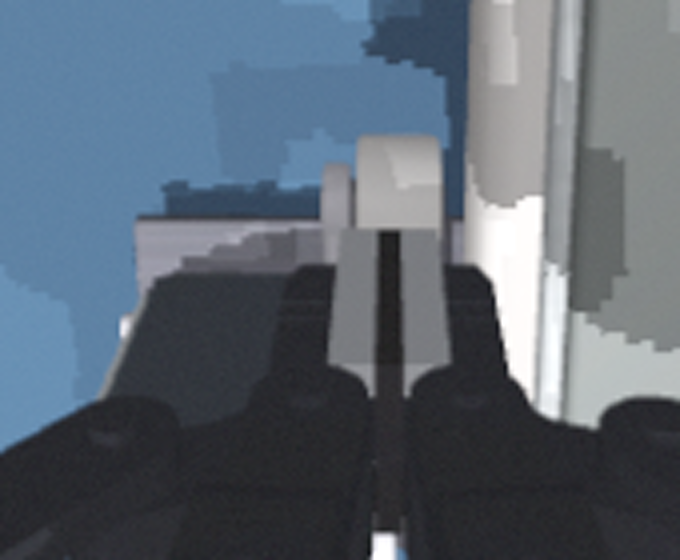

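View pics/s8.png

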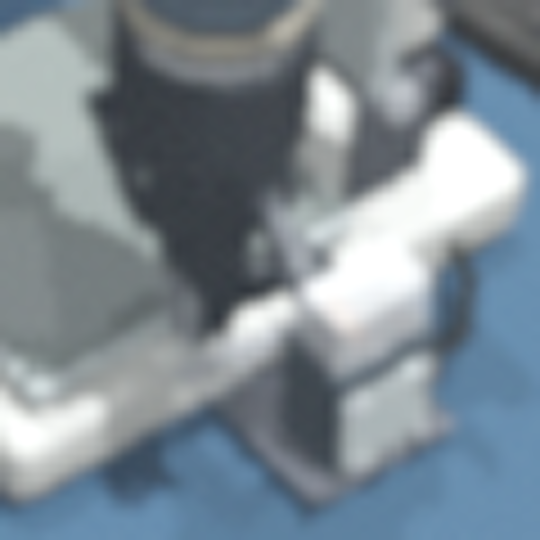

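View pics/t8.png

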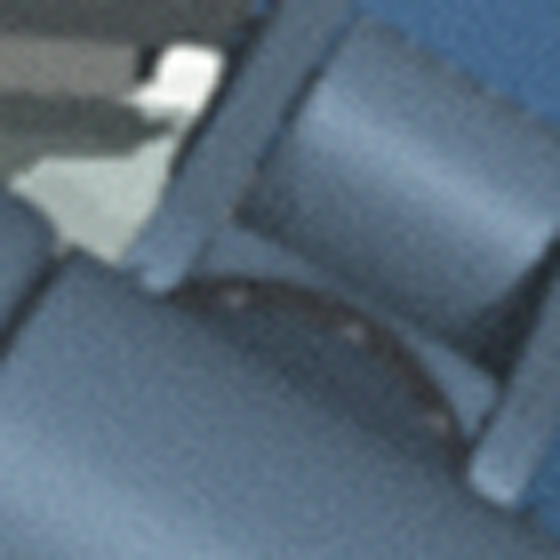

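```bash
python3 - <<'E'
from h import *
from bench import arm
a=pickle.load(open("scene2.pkl","rb"))["image"];b=arm.read_camera("scene")["image"]
o=[]
for i in (a,b):
    g=i[215:255,355:385].astype(np.int16);d=g[...,2]-g[...,0];o.append(d)
    y,x=np.nonzero(d>8);print(len(x),x.mean()+355 if len(x) else 0,y.mean()+215 if len(y) else 0,d.max())
w=[cv2.resize(np.clip((d+20)*4,0,255).astype(np.uint8),None,fx=10,fy=10,interpolation=cv2.INTER_NEAREST) for d in o]
cv2.imwrite("pics/flag8.png",np.hstack(w))
E
```

```text
10 372.1 233.0 11
0 0 0 7
```

View pics/flag8.png

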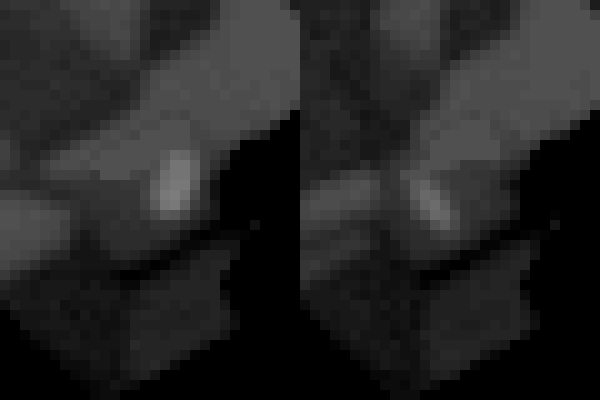

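The red-minus-blue view of the switch window shows the flag leaning the other way, and shifted about 4 px towards the press's front. So the switch has clicked, and I let the arm go.

Emit:
play_rows --steps '[{"rotation": [0,0,0],"travel": [0,0,-12],"jaw": 0},{"rotation": [0,0,0],"travel": [0,0,-30],"jaw": 0},{"rotation": [0,0,0],"travel": [0,0,-50],"jaw": 0},{"rotation": [0,0,0],"travel": [20,0,-80],"jaw": 0},{"rotation": [0,0,0],"travel": [45,0,-120],"jaw": 0},{"rotation": [0,0,0],"travel": [70,0,-150],"jaw": 0},{"rotation": [0,0,0],"travel": [80,0,-160],"jaw": 0},{"rotation": [0,0,0],"travel": [80,0,-160],"jaw": 0}]'

```text
time_s: 11.7
eef_pos: [448.4, -189.9, 239.8]
eef_rot: [0.001, 0.035, 0.999, -0.001]
force: [-0.4, 0.3, 0.1]
grip_width: 0.2
```

```bash
python3 - <<'E'
from h import *
from bench import arm
b=arm.read_camera("scene")["image"]
g=b[215:255,355:385].astype(np.int16);d=g[...,2]-g[...,0]
y,x=np.nonzero(d>8);print(len(x),x.mean()+355 if len(x) else 0,y.mean()+215 if len(y) else 0,d.max())
w=cv2.resize(np.clip((d+20)*4,0,255).astype(np.uint8),None,fx=9,fy=9,interpolation=cv2.INTER_NEAREST)
i=b[130:330,230:430];i=cv2.resize(i,(500,500),interpolation=cv2.INTER_CUBIC)
i[:w.shape[0],:w.shape[1]]=w[...,None];cv2.imwrite("pics/s9.png",i)
s=arm.sense();print(s["eef_pos"],s["force"],s["joints"])
c=arm.read_camera("top");i=c["image"][110:260,290:420];pickle.dump(c,open("top9.pkl","wb"));cv2.imwrite("pics/t9.png",cv2.resize(i,None,fx=4,fy=4,interpolation=cv2.INTER_CUBIC))
E
```

```text
8 372.0 233.5 12
[ 448.65208893 -189.75952472  239.02526264] [ 0.47144466  0.2486677  -0.30265358] [-6.29947414e-01  3.32099487e-01  1.76117251e+00 -1.35504467e-04
  1.04792559e+00 -2.13044969e+00]
```

View pics/s9.png

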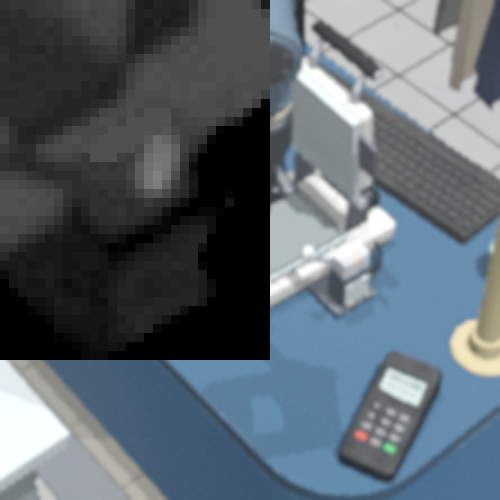

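View pics/t9.png

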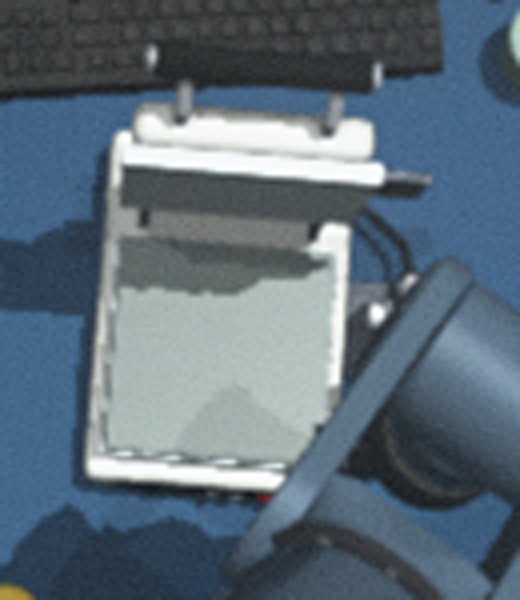

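```bash
python3 - <<'E'
from h import *
np.set_printoptions(suppress=True,precision=1)
c=pickle.load(open("top0.pkl","rb"));T=Twc(c);P=cloud(c,T);z=P[...,2]
m=(z>150)&(P[...,0]>500)&(P[...,1]>-20)&(P[...,1]<400)&(P[...,0]<900)
Q=P[m]
for y0 in range(-20,200,20):
    q=Q[(Q[:,1]>=y0)&(Q[:,1]<y0+20)]
    if len(q):print(y0,len(q),q.min(0),q.max(0))
# handle bar fit: dark points z>300
c=pickle.load(open("top2.pkl","rb"));T=Twc(c);P=cloud(c,T);z=P[...,2]
m=(z>300)&(P[...,0]>600)&(P[...,0]<760)&(P[...,1]>-190)&(P[...,1]<-10)&(c["image"].max(-1)<70)
print(m.sum(),np.median(P[m],0),np.percentile(P[m],[2,98],0));v,u=np.nonzero(m);print(u.min(),u.max(),v.min(),v.max())
w=onz(c,u,v,335.,T);print(cv2.minAreaRect(w[:,:2].astype(np.float32)))
from bench import arm
s=arm.sense();rel(s,[560,-95,420],down(-.072));rel(s,[676,-101,400],down(-.072))
E
```

```text
-20 8 [633.5 -19.9 207. ] [639.  -18.8 283.8]
60 199 [735.3  65.2 150.5] [755.6  79.9 394. ]
80 325 [725.5  80.1 150.1] [752.  100.  395.2]
100 338 [720.3 100.1 150.6] [743.3 120.  395.9]
120 372 [650.7 120.2 150.9] [740.9 140.  395.1]
140 408 [625.3 140.1 154.6] [735.9 159.9 397.9]
160 335 [627.6 160.2 150.1] [731.1 179.9 394.6]
180 341 [703.4 180.  154.1] [728.7 199.9 396.8]
478 [674.2 -99.3 341. ] [[ 663.3 -160.6  332.3]
 [ 687.1  -40.9  345.9]]
328 383 120 132
((675.615234375, -101.06631469726562), (128.57684326171875, 23.10655975341797), 85.81214904785156)
travel [-104.3  102.2 -181.5] rot [-0.  -0.   1.6]
travel [-220.4  104.3 -161.6] rot [-0.  -0.   1.6]
```

Emit:
play_rows --steps '[{"rotation": [0,0,0.18],"travel": [0,5,-40],"jaw": 0.3},{"rotation": [0,0,0.36],"travel": [-5,15,-85],"jaw": 0.6},{"rotation": [0,0,0.54],"travel": [-15,30,-125],"jaw": 0.8},{"rotation": [0,0,0.72],"travel": [-30,45,-160],"jaw": 0.8},{"rotation": [0,0,0.9],"travel": [-50,65,-180],"jaw": 0.8},{"rotation": [0,0,1.08],"travel": [-75,85,-182],"jaw": 0.8},{"rotation": [0,0,1.26],"travel": [-95,98,-182],"jaw": 0.8},{"rotation": [0,0,1.44],"travel": [-104,102,-182],"jaw": 0.8},{"rotation": [0,0,1.6],"travel": [-104,102,-182],"jaw": 0.8},{"rotation": [0,0,1.6],"travel": [-104,102,-182],"jaw": 0.8}]'

```text
time_s: 13.05
eef_pos: [560.0, -94.7, 419.4]
eef_rot: [-0.001, 0.74, 0.672, -0.001]
force: [-0.3, -1.3, -0.8]
grip_width: 68.1
```

```bash
python3 - <<'E'
from h import *
from bench import arm
s=arm.sense();c=arm.read_camera("wrist");pickle.dump((s,c),open("w10.pkl","wb"));cv2.imwrite("pics/w10.png",c["image"])
print(s["eef_pos"],s["force"],s["joints"])
rel(s,[675.6,-101,420],down(-.073));rel(s,[675.6,-101,313],down(-.073))
E
```

```text
[560.02192506 -94.72353061 419.42290344] [-0.27925591 -1.29226139 -0.77500104] [-3.64216940e-01  2.90470199e-01  1.29913450e+00 -6.81660987e-05
  1.55489080e+00 -2.67789612e-01]
travel [  4.9 115.6  -0.9] rot [-0.003 -0.001 -0.023]
travel [  4.8 115.9 106.1] rot [-0.003 -0.001 -0.023]
```

View pics/w10.png

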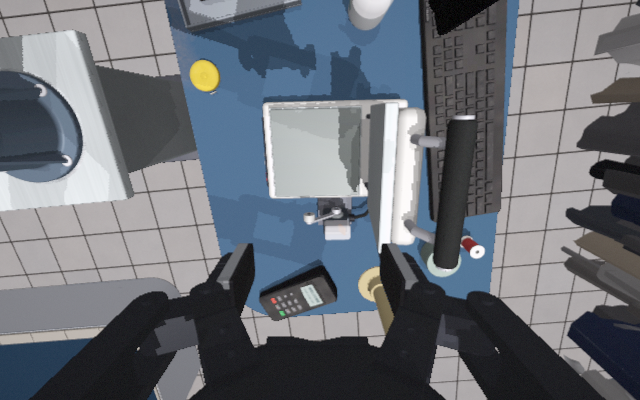

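Emit:
play_rows --steps '[{"rotation": [0,0,-0.023],"travel": [2,35,0],"jaw": 0.8},{"rotation": [0,0,-0.023],"travel": [4,80,0],"jaw": 0.8},{"rotation": [0,0,-0.023],"travel": [5,110,0],"jaw": 0.8},{"rotation": [0,0,-0.023],"travel": [5,116,0],"jaw": 0.8},{"rotation": [0,0,-0.023],"travel": [5,116,0],"jaw": 0.8}]'

```text
time_s: 13.72
eef_pos: [675.0, -101.5, 420.5]
eef_rot: [-0.001, 0.733, 0.68, -0.001]
force: [-0.5, -0.1, 1.3]
grip_width: 68.7
```

```bash
python3 - <<'E'
from h import *
from bench import arm
s=arm.sense();c=arm.read_camera("wrist");pickle.dump((s,c),open("w11.pkl","wb"));cv2.imwrite("pics/w11.png",c["image"])
print(s["eef_pos"],s["force"],s["joints"])
rel(s,[675.6,-101,313],down(-.073))
E
```

```text
[ 674.97467501 -101.46011012  420.4701742 ] [-0.50504872 -0.12747503  1.28559907] [-3.12475291e-01  4.83783291e-01  9.94814539e-01 -1.67977602e-04
  1.66487866e+00 -2.37543770e-01]
travel [  0.5   0.8 107.5] rot [-0.002 -0.    -0.002]
```

View pics/w11.png

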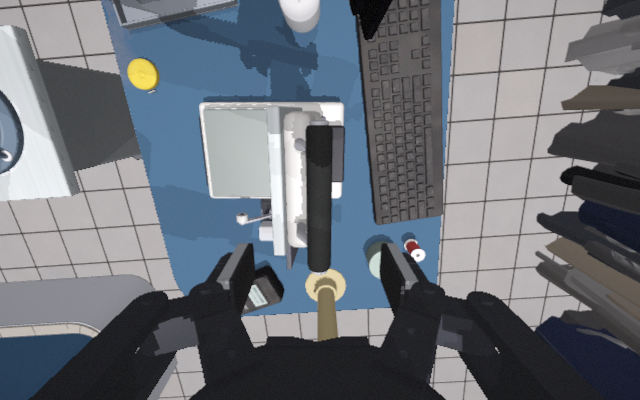

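The bar lies at columns 305–332, centred between the open fingers and parallel to them. I go down onto it and close gently.

Emit:
play_rows --newtons 30 --steps '[{"rotation": [0,0,0],"travel": [0.5,0.5,35],"jaw": 0.8},{"rotation": [0,0,0],"travel": [0.5,0.5,70],"jaw": 0.8},{"rotation": [0,0,0],"travel": [0.5,0.5,95],"jaw": 0.8},{"rotation": [0,0,0],"travel": [0.5,0.5,106],"jaw": 0.8},{"rotation": [0,0,0],"travel": [0.5,0.5,106],"jaw": 0.5},{"rotation": [0,0,0],"travel": [0.5,0.5,106],"jaw": 0.2},{"rotation": [0,0,0],"travel": [0.5,0.5,106],"jaw": 0.2},{"rotation": [0,0,0],"travel": [0.5,0.5,106],"jaw": 0.2}]'

```text
time_s: 14.78
eef_pos: [676.4, -101.2, 317.2]
eef_rot: [0.001, 0.733, 0.68, 0.001]
force: [0.1, -0.6, 4.7]
grip_width: 20.8
```

```bash
python3 - <<'E'
from h import *
from bench import arm
s=arm.sense();c=arm.read_camera("wrist");pickle.dump((s,c),open("w12.pkl","wb"));cv2.imwrite("pics/w12.png",c["image"])
print(s["eef_pos"],s["force"],s["joints"],s["grip_width"])
E
```

```text
[ 676.43352589 -101.2084924   317.1847795 ] [ 0.05041066 -0.62731405  4.69095273] [-3.11456046e-01  5.37541544e-01  1.16720900e+00 -1.68570999e-04
  1.43387476e+00 -2.35575780e-01] 20.800050157367966
```

View pics/w12.png

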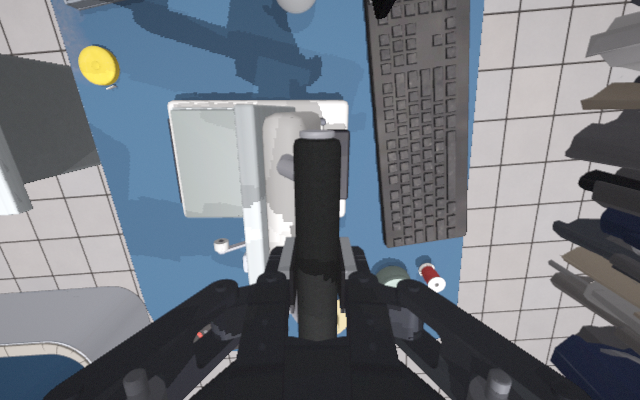

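```bash
python3 - <<'E'
import numpy as np
p0=1.61
for d in np.arange(0.05,1.50,0.05):
    print(round(d,2), (-237*(np.cos(p0-d)-np.cos(p0))).round(1),(237*(np.sin(p0)-np.sin(p0-d))).round(1))
E
```

```text
0.05 -11.8 -0.2
0.1 -23.7 0.3
0.15 -35.5 1.3
0.2 -47.2 2.9
0.25 -58.9 5.1
0.3 -70.4 7.8
0.35 -81.8 11.2
0.4 -93.0 15.1
0.45 -103.9 19.5
0.5 -114.7 24.5
0.55 -125.2 30.1
0.6 -135.3 36.1
0.65 -145.2 42.7
0.7 -154.7 49.7
0.75 -163.9 57.2
0.8 -172.7 65.2
0.85 -181.1 73.5
0.9 -189.0 82.3
0.95 -196.5 91.5
1.0 -203.5 101.0
1.05 -210.1 110.9
1.1 -216.1 121.1
1.15 -221.7 131.6
1.2 -226.6 142.3
1.25 -231.1 153.3
1.3 -235.0 164.5
1.35 -238.3 175.9
1.4 -241.1 187.4
1.45 -243.3 199.1
```

Emit:
play_rows --steps '[{"rotation": [0,0,0],"travel": [0,-6,0],"jaw": 0.2},{"rotation": [0,0,0],"travel": [0,-18,0],"jaw": 0.2},{"rotation": [0,0,0],"travel": [0,-30,0.8],"jaw": 0.2},{"rotation": [0,0,0],"travel": [0,-41,2],"jaw": 0.2},{"rotation": [0,0,0],"travel": [0,-47,3],"jaw": 0.2},{"rotation": [0,0,0],"travel": [0,-47,3],"jaw": 0.2}]'

```text
time_s: 15.58
eef_pos: [630.2, -97.8, 314.5]
eef_rot: [0.003, 0.733, 0.68, 0.002]
force: [1.5, -0.2, 8.5]
grip_width: 20.8
```

```bash
python3 - <<'E'
from h import *
from bench import arm
s=arm.sense()
print(s["eef_pos"],s["force"],s["moment"],s["grip_width"])
c=arm.read_camera("scene");i=c["image"][100:300,230:430];cv2.imwrite("pics/s13.png",cv2.resize(i,None,fx=2.5,fy=2.5,interpolation=cv2.INTER_CUBIC))
E
```

```text
[630.20858881 -97.7986155  314.51351992] [ 1.46237444 -0.1838117   8.45015033] [-0.06860451 -0.64993737  0.03071673] 20.833030388440342
```

View pics/s13.png

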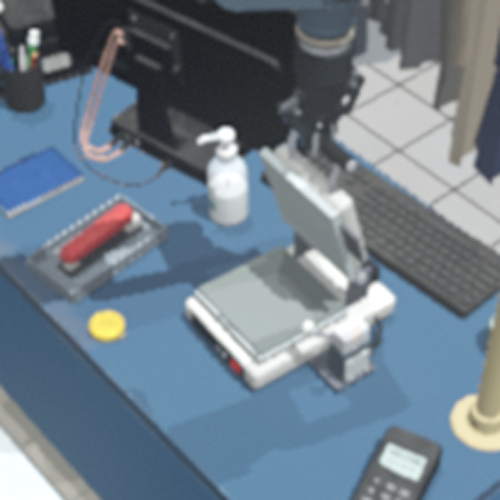

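Emit:
play_rows --steps '[{"rotation": [0,0,0],"travel": [0,-8,1.5],"jaw": 0.2},{"rotation": [0,0,0],"travel": [0,-20,4],"jaw": 0.2},{"rotation": [0,0,0],"travel": [0,-32,7],"jaw": 0.2},{"rotation": [0,0,0],"travel": [0,-46,12],"jaw": 0.2},{"rotation": [0,0,0],"travel": [0,-57,16.5],"jaw": 0.2},{"rotation": [0,0,0],"travel": [0,-67.5,21.5],"jaw": 0.2},{"rotation": [0,0,0],"travel": [0,-78,27],"jaw": 0.2},{"rotation": [0,0,0],"travel": [0,-88,33],"jaw": 0.2},{"rotation": [0,0,0],"travel": [0,-88,33],"jaw": 0.2}]'

```text
time_s: 16.75
eef_pos: [538.4, -90.8, 277.8]
eef_rot: [-0.002, 0.733, 0.68, -0.002]
force: [-2.3, -4.0, -2.4]
grip_width: 21.2
```

```bash
python3 - <<'E'
from bench import arm
s=arm.sense()
print(s["eef_pos"],s["force"],s["moment"],s["grip_width"])
E
```

```text
[538.41466043 -90.76487022 277.75638927] [-2.2889331  -4.00877503 -2.37891965] [-0.68626066 -0.23232351 -0.01295053] 21.207375094070752
```

Emit:
play_rows --steps '[{"rotation": [0,0,0],"travel": [0,-8,5],"jaw": 0.2},{"rotation": [0,0,0],"travel": [0,-19,13.5],"jaw": 0.2},{"rotation": [0,0,0],"travel": [0,-28.5,21],"jaw": 0.2},{"rotation": [0,0,0],"travel": [0,-37.5,29],"jaw": 0.2},{"rotation": [0,0,0],"travel": [0,-46,37.5],"jaw": 0.2},{"rotation": [0,0,0],"travel": [0,-54,46],"jaw": 0.2},{"rotation": [0,0,0],"travel": [0,-61,55.5],"jaw": 0.2},{"rotation": [0,0,0],"travel": [0,-68,65],"jaw": 0.2},{"rotation": [0,0,0],"travel": [0,-75,75],"jaw": 0.2},{"rotation": [0,0,0],"travel": [0,-75,75],"jaw": 0.2}]'

```text
time_s: 18.0
eef_pos: [465.4, -85.0, 202.5]
eef_rot: [-0.001, 0.734, 0.68, -0.001]
force: [3.5, -6.4, -7.0]
grip_width: 21.0
```

```bash
python3 - <<'E'
from h import *
from bench import arm
s=arm.sense()
print(s["eef_pos"],s["force"],s["moment"],s["grip_width"])
c=arm.read_camera("scene");i=c["image"][100:300,230:430];cv2.imwrite("pics/s14.png",cv2.resize(i,None,fx=2.5,fy=2.5,interpolation=cv2.INTER_CUBIC))
c=arm.read_camera("wrist");cv2.imwrite("pics/w14.png",c["image"])
E
```

```text
[465.3614421  -84.95489481 202.50503451] [ 3.51707371 -6.40854253 -7.04617863] [-0.91930401 -0.77932607 -0.0043793 ] 21.036703732878113
```

View pics/s14.png

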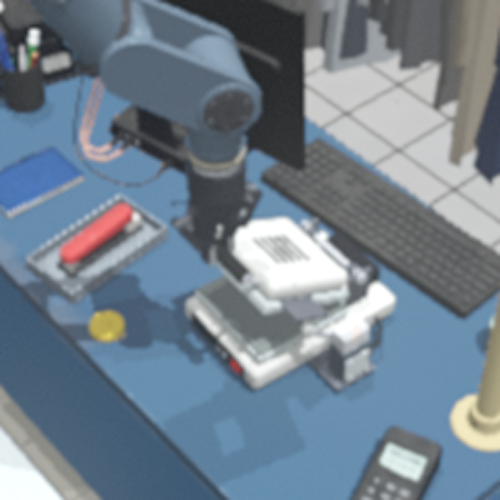

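View pics/w14.png

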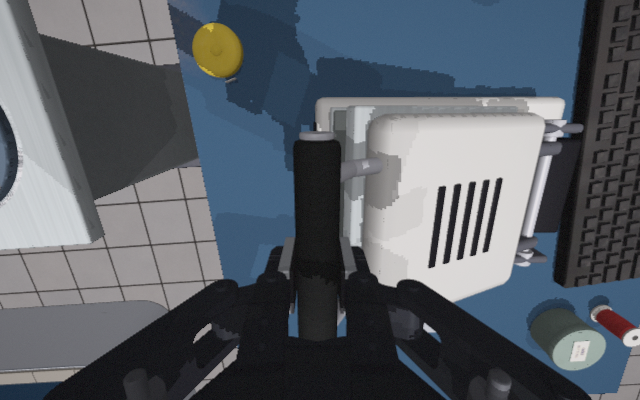

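Emit:
play_rows --newtons 45 --steps '[{"rotation": [0,0,0],"travel": [-1,-5,8],"jaw": 0.2},{"rotation": [0,0,0],"travel": [-1,-10,19],"jaw": 0.2},{"rotation": [0,0,0],"travel": [-1,-15,30],"jaw": 0.2},{"rotation": [0,0,0],"travel": [-1,-19.5,41],"jaw": 0.2},{"rotation": [0,0,0],"travel": [-1,-23.5,52],"jaw": 0.2},{"rotation": [0,0,0],"travel": [-1,-26.5,63],"jaw": 0.2},{"rotation": [0,0,0],"travel": [-1,-28.5,71],"jaw": 0.2},{"rotation": [0,0,0],"travel": [-1,-28.5,71],"jaw": 0.2}]'

```text
time_s: 19.1
eef_pos: [437.6, -83.1, 132.0]
eef_rot: [-0.001, 0.734, 0.679, 0.0]
force: [5.5, 3.3, -4.6]
grip_width: 20.1
```

```bash
python3 - <<'E'
from bench import arm
s=arm.sense()
print(s["eef_pos"],s["force"],s["moment"],s["grip_width"])
E
```

```text
[437.55165978 -83.10700749 132.00719967] [ 5.53663938  3.25431948 -4.62430096] [ 0.47808996 -1.20852177 -0.08048885] 20.06675349010894
```

Emit:
play_rows --steps '[{"rotation": [0,0,0],"travel": [0,-1.5,7],"jaw": 0.2},{"rotation": [0,0,0],"travel": [0,-2.5,14],"jaw": 0.2},{"rotation": [0,0,0],"travel": [0,-3,19],"jaw": 0.2},{"rotation": [0,0,0],"travel": [0,-3.5,22],"jaw": 0.2},{"rotation": [0,0,0],"travel": [0,-3.5,23],"jaw": 0.2},{"rotation": [0,0,0],"travel": [0,-3.5,23],"jaw": 0.2}]'

```text
time_s: 19.85
eef_pos: [433.5, -82.8, 109.7]
eef_rot: [-0.001, 0.734, 0.68, -0.0]
force: [2.7, 5.0, 2.2]
grip_width: 21.0
```

```bash
python3 - <<'E'
from h import *
from bench import arm
s=arm.sense()
print(s["eef_pos"],s["force"],s["moment"],s["grip_width"])
c=arm.read_camera("scene");i=c["image"][170:280,300:400];cv2.imwrite("pics/s15.png",cv2.resize(i,None,fx=5,fy=5,interpolation=cv2.INTER_CUBIC))
E
```

```text
[433.4789113  -82.81611433 109.6930109 ] [2.70531066 4.96153667 2.20539702] [ 0.67714198 -0.87072065 -0.0492804 ] 20.978809579800206
```

View pics/s15.png

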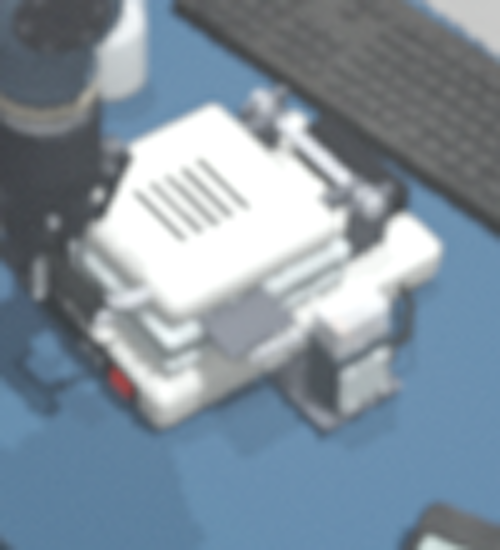

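Emit:
play_rows --steps '[{"rotation": [0,0,0],"travel": [0,0,1.5],"jaw": 0.2},{"rotation": [0,0,0],"travel": [0,0,3],"jaw": 0.2},{"rotation": [0,0,0],"travel": [0,0,3],"jaw": 0.2}]'

```text
time_s: 20.27
eef_pos: [433.1, -82.8, 106.8]
eef_rot: [-0.001, 0.733, 0.68, -0.0]
force: [1.1, 5.2, 3.7]
grip_width: 20.4
```

Emit:
play_rows --steps '[{"rotation": [0,0,0],"travel": [0,0,2],"jaw": 0.2},{"rotation": [0,0,0],"travel": [0,0,4],"jaw": 0.2},{"rotation": [0,0,0],"travel": [0,0,4],"jaw": 0.2}]'

```text
time_s: 20.65
eef_pos: [432.9, -82.8, 105.1]
eef_rot: [-0.001, 0.733, 0.68, -0.001]
force: [-3.0, 5.7, 27.9]
grip_width: 20.7
```

Emit:
play_rows --steps '[{"rotation": [0,0,0],"travel": [0,0,-2],"jaw": 0.2},{"rotation": [0,0,0],"travel": [0,0,-2],"jaw": 0.42},{"rotation": [0,0,0],"travel": [0,0,-2],"jaw": 0.42},{"rotation": [0,0,0],"travel": [0,0,-2],"jaw": 0.42}]'

```text
time_s: 21.15
eef_pos: [434.0, -83.8, 104.9]
eef_rot: [-0.001, 0.733, 0.68, -0.0]
force: [0.2, -0.8, -0.1]
grip_width: 35.8
```

```bash
python3 - <<'E'
from h import *
from bench import arm
s=arm.sense()
print(s["eef_pos"],s["force"],s["moment"],s["grip_width"])
c=arm.read_camera("wrist");cv2.imwrite("pics/w16.png",c["image"])
E
```

```text
[434.02338092 -83.80007285 104.85272257] [ 0.19702605 -0.75482376 -0.07492386] [ 0.03830883  0.01962749 -0.02958793] 35.770310864484884
```

View pics/w16.png

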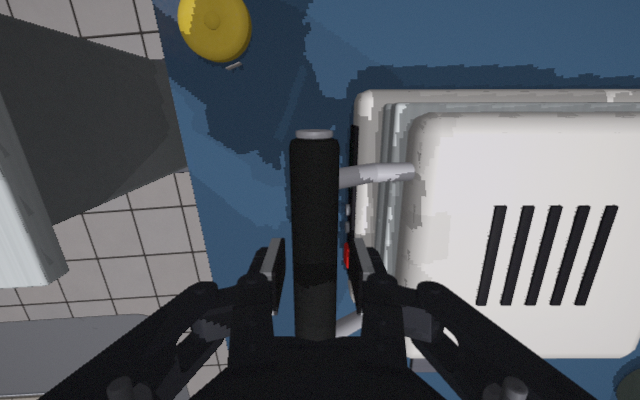

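The jaws are free of the bar (columns 291–340), with clear space on both sides, and no force is left. I withdraw upwards.

Emit:
play_rows --steps '[{"rotation": [0,0,0],"travel": [0,0,-15],"jaw": 0.42},{"rotation": [0,0,0],"travel": [0,0,-50],"jaw": 0.42},{"rotation": [0,0,0],"travel": [0,0,-100],"jaw": 0.42},{"rotation": [0,0,0],"travel": [0,0,-150],"jaw": 0.42},{"rotation": [0,0,0],"travel": [30,-10,-190],"jaw": 0.42},{"rotation": [0,0,0],"travel": [80,-20,-200],"jaw": 0.42},{"rotation": [0,0,0],"travel": [120,-30,-200],"jaw": 0.42},{"rotation": [0,0,0],"travel": [120,-30,-200],"jaw": 0.42},{"rotation": [0,0,0],"travel": [120,-30,-200],"jaw": 0.42}]'

```text
time_s: 22.32
eef_pos: [413.7, 37.9, 305.2]
eef_rot: [0.0, 0.733, 0.68, -0.0]
force: [0.3, 0.4, 0.2]
grip_width: 35.9
```

```bash
python3 - <<'E'
from h import *
from bench import arm
s=arm.sense()
print(s["eef_pos"],s["force"])
c=arm.read_camera("scene");pickle.dump(c,open("scene17.pkl","wb"));b=c["image"]
g=b[215:255,355:385].astype(np.int16);d=g[...,2]-g[...,0]
w=cv2.resize(np.clip((d+20)*4,0,255).astype(np.uint8),None,fx=6,fy=6,interpolation=cv2.INTER_NEAREST)
i=cv2.resize(b[130:290,230:430],None,fx=3.75,fy=3.75,interpolation=cv2.INTER_CUBIC);i[-w.shape[0]:,:w.shape[1]]=w[...,None]
cv2.imwrite("pics/s17.png",i)
c=arm.read_camera("top");pickle.dump(c,open("top17.pkl","wb"));i=c["image"][90:290,140:480];cv2.imwrite("pics/t17.png",cv2.resize(i,None,fx=2.3,fy=2.3,interpolation=cv2.INTER_CUBIC))
T=Twc(c);P=cloud(c,T)
# bar height: dark pixels near shut bar
m=(P[...,2]>90)&(P[...,2]<190)&(P[...,0]>410)&(P[...,0]<450)&(P[...,1]<-40)&(P[...,1]>-160)&(c["image"].max(-1)<90)
print(m.sum(),np.median(P[m],0) if m.any() else None)
E
```

```text
[413.70199057  37.93838182 305.16587607] [0.31564261 0.39577944 0.19417432]
326 [431.60369432 -91.86687785 134.52158118]
```

View pics/s17.png

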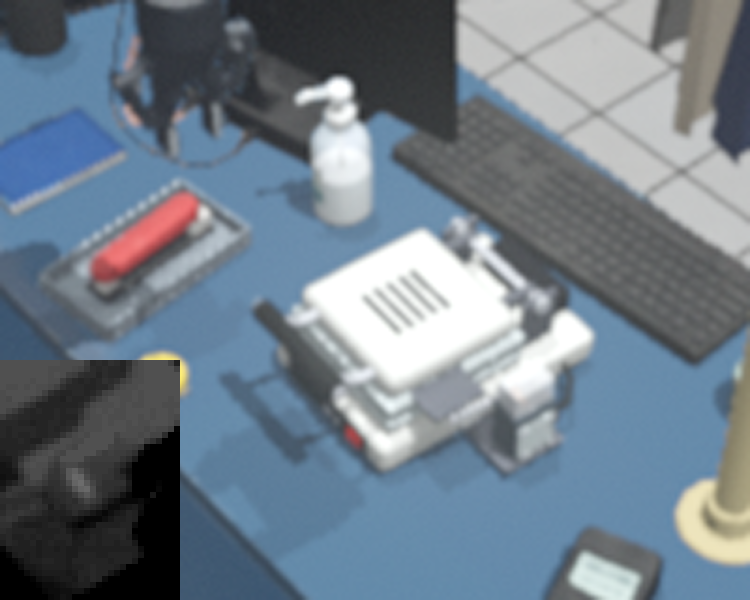

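View pics/t17.png

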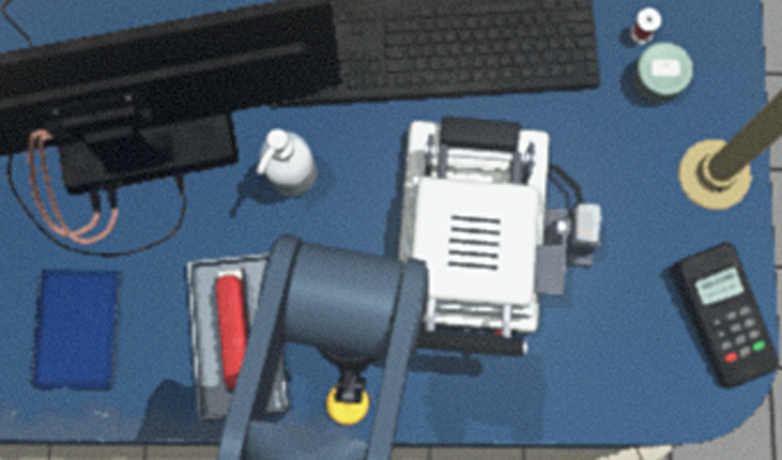

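```bash
python3 - <<'E'
from h import *
np.set_printoptions(suppress=True,precision=1)
for n in("scene17","top17"):
    c=pickle.load(open(n+".pkl","rb"));T=Twc(c);P=cloud(c,T)
    # platen top plane tilt: white cover, local box
    m=(P[...,0]>480)&(P[...,0]<620)&(P[...,1]>-160)&(P[...,1]<-25)&(P[...,2]>85)&(P[...,2]<150)
    Q=P[m];z0=np.median(Q[:,2]);Q=Q[abs(Q[:,2]-z0)<6]
    A=np.c_[Q[:,:2]-[550,-93],np.ones(len(Q))];k=np.linalg.lstsq(A,Q[:,2],rcond=None)[0];print(n,len(Q),z0,k.round(4) if 0 else [round(float(v),4) for v in k])
    b=(c["image"].max(-1)<90)&(P[...,0]>405)&(P[...,0]<452)&(P[...,1]<-20)&(P[...,1]>-150)&(P[...,2]>100)&(P[...,2]<160)
    print("bar",b.sum(),np.median(P[b],0),np.percentile(P[b][:,2],[10,90]))
E
```

```text
scene17 999 114.09001519705043 [0.0051, 0.0022, 114.3473]
bar 94 [423.9 -85.8 133.4] [128.8 138.4]
top17 2235 113.66486943984683 [0.0039, 0.0003, 113.7527]
bar 361 [431.7 -86.4 134.6] [129.1 138.6]
```

```bash
python3 -c "
from bench import arm
print(arm.sign_off())"
```

```text
the job is handed in; nothing more can be done
None
```

I finished all three steps and handed the job in at about 22 s of the 72 s allowed; sign-off reported no verdict.

- **Stapler:** It went from the press bed into the grey tray. After release, its red top measured within about 2 mm of the tray's centre, aligned with the tray. Its top was about 48–50 mm above the counter, so it stands flat on its base.
- **Limit switch:** I pushed the roller down to an estimated 0.57 rad, from fingertip height, with about 5 N. The flag visibly snapped over. After I lifted off, the flag was back and the roller had risen, with the platen still up at about 1.48 rad.
- **Platen:** I gripped the bar and lowered it slowly along its arc to the stop, with about 28 N for a moment at the end, then released it. The cover plane measured level to about 0.005 rad and the top of the bar was about 134 mm up (136 mm expected when shut), so it is shut. The switch flag showed clicked over again.
- **Other things:** In the last pictures the notebook, tape measure, sanitizer and card terminal look undisturbed; I did not measure their positions. The gripper was clear of everything, with near-zero force.

**Mismatches:**
- A sideways force of about 3 N showed during the switch push; I took it for friction at the roller.
- The stop came with the gripper about 5 mm lower than I had calculated, probably because the bar slipped a little in the pads. The camera check afterwards agreed with fully shut.

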